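Set the bench lamp and hold its sliding leg at the mark with the cam lever shut

TASK

Turn the lamp panel so that it faces squarely along its rail, over the sliding leg, and lean it 25 degrees forward from upright. Then slide the spring-loaded leg out along the rail until its front edge is level with the long line across the rail, hold it there, and only then squeeze its cam lever fully shut. The cam's screw is still loose, so finish with the leg and the shut lever both held in the gripper at the line; leave the pump, the tray of caps, the hex key and the tool case alone.

Things in the scene. Friction and masses are not known exactly. Their poses are not given: they have to be found in the camera images.
- stand: Low lamp stand, fixed to the table: aluminium rail 44 mm wide (x), 24 mm high, from y = -260 to +200 mm, with a steel base plate (150 x 120 x 12 mm) under the lamp. Origin: on the table, on the rail's centre line. The lamp's vertical swivel axis is at x = 0, y = +140 mm. The sliding leg rides on the rail and moves out along the stand's -y axis, away from the lamp.
- swivel (a joint): Swivel of the lamp about the vertical axis at stand x = 0, y = +140 mm, rad, anticlockwise positive from above. 0: the panel's lit face looks squarely along the rail (stand -y), panel width parallel to the stand's x. Starts turned 0.4 to 0.9. Stiff (0.2 N m): stays where it is left.
- tilt (a joint): Lean of the lamp panel about its lower edge, rad: 0 upright, positive when the top leans forward, to the side of the lit face (target 25 degrees = 0.436). The hinge axis is level, on the swivel axis, 95 mm above the table. Stiff (0.3 N m): stays where it is left.
- lamp_top (a point): Centre of the lamp panel's top edge, 102 mm from the tilt hinge. Black panel 120 mm wide, 14 mm thick; white lit face; on its back thin ribs 2.5 mm high, up to 71 mm from the hinge. The top edge can be pinched across its thickness from above, or pushed. Axes: x along the panel's width, y through its thickness (lit face looks to -y), z from hinge to top.
- mark: The length mark: the one long black line across the rail's whole top and down its sides, 3 mm wide (the scale's other ticks are only 10 mm long). Origin: middle of the line, 24 mm above the table; its y axis is parallel to the stand's y. It lies 50 to 95 mm ahead of the leg's front edge at the start.
- leg (a joint): Travel of the sliding leg along the rail, m: 0 at the inner stop (where it starts), growing as it slides out along the stand's -y axis, at most 0.14. A return spring pulls it back to 0 with about 3 to 4.5 N whenever it is not held, even with the lever shut; friction 0.6 N.
- leg_front (a point): Middle of the front edge of the leg's sole plate, the edge that must come level with the mark: stand x = 0, y = -85 mm - travel, 36 mm above the table. The sole plate (50 mm wide, 90 mm long in y, top at 36 mm height) lies under all else on the leg. A bar with a rubber foot reaches from it to stand x = +98 mm, below 40 mm height.
- finger_channel: Grip block on the leg; axes as the stand's. Origin: stand x 0, y -40 mm - travel, 36 mm above the table, under the block's middle. Wall x -8 to +8, y -40 to +40 mm, top 90 mm above the table. On its -x side two ribs (6 mm thick, 50 high) reach out to x = -38, at y -26..-20 and +20..+26: a channel 40 mm wide, open above, for one finger, which can push the leg by a rib.
- cam (a joint): Angle of the cam lever, rad: 0 fully shut (parallel to the wall), positive open, swung out to the stand's +x side; starts 0.28 to 0.36, at most 0.45. Friction 0.05 N m (1 to 2 N at the blade), no spring.
- lever_blade: Steel cam lever on the leg's +x side. Origin: on its vertical pin (barrel radius 8 mm) at x +16, y +26 mm of finger_channel, 50 mm above the table. Blade 8 mm thick, 34 high, reaching 52 from the pin along its own -y. Shut, its outer face is at x = +20 of finger_channel (28 mm across with the wall); open, its tip is at x = 35 to 39. One finger in the channel, one outside the blade squeeze it shut.
- lever_tip (a point): Tip of the cam lever, mid-thickness and mid-height.
- pump: Black plastic hand pump lying on the table, 255 mm long, 32 mm thick, loose; a bystander. Origin under its middle, x along it.
- cap_tray: Green ceramic tray of black valve caps, 110 x 150 x 22 mm, loose; a bystander. Origin under its middle.
- hex_key: L-shaped steel hex key, 110 mm long, 8 mm thick, loose; a bystander. Origin under its long arm's middle.
- tool_case: Shut aluminium tool case, 240 x 340 x 116 mm, too heavy to move; a bystander. Origin under its middle.

How it is judged:
By the outcome, as a careful person would: the job done as asked, in the order asked, and still so for the second after the job is handed in, while the arm keeps its last pose, push and grip.
It also fails if it takes over 51 s, if anything falls off the work surface, if the arm or the gripper's body presses on something with over 40 N, if the wrist force passes 120 N, or if a joint passes its speed limit or range.

ROBOT

A 6-joint arm with a two-finger parallel gripper is mounted at the origin on the work surface. World frame = base frame: x ahead of the robot, y to its left, z up, the work surface at z = 0. Lengths are in mm, angles in rad, forces in N, time in s.
With the tool pointing down it reaches from about 350 to 875 mm from the base axis. Payload 4.2 kg.
Tool frame: the origin (TCP) lies at the very end of the fingers, on their centre line; the grasp point (between the pads) lies arm.grip_depth behind it (arm.grip_depth is the distance from the TCP to the grasp point, in mm); x points along the fingers, y is the direction in which the jaws open and shut, and the axes are right-handed (so a half turn about x gives the same grasp; the last joint's range is limited). The gripper opens to 85 mm and grips with 20 to 120 N. Pads are 22 mm wide; open, the fingers measure 114 mm over their backs; the gripper's body (76 mm by 85 mm) begins 54 mm behind the grasp point. The pads swing forward as they close: fully open they stand 13 mm farther back than shut.
Start: joints at [-0.895, 0.385, 0.008, 0, -1.194, -0.259], TCP at [253.035, -571.465, 192.012] pointing down, gripper open.
Joint ranges: [-3.14, 3.14], [-1.21, 2.06], [-1.07, 1.41], [-3.16, 2.05], [-2.99, -0.16], [-3.1, 3.1]. Speed limits (rad/s): [2.79, 2.79, 3.14, 3.14, 3.14, 3.14].

INTERFACE

Orientations are given as a unit quaternion [x, y, z, w].
In Python, from bench import arm, get_image, models gives the robot as it stands.
- The arm moves only by the tool arm_command, never from a script. Its argument "rows" is a list of rows, each an object of numbers: "dx", "dy", "dz": the shift along the tool's x, y, z in m; "wx", "wy", "wz": the turn, a rotation vector about the tool's x, y, z in degrees; "gripper": the closure, from -1 (fully open) to 1 (shut). A call has exactly 8 rows; each row is the pose to reach, as a shift and turn from the pose measured when the call began, along the tool's axes at that moment; what a row does not reach only later rows make up. A row lasts 1/10 s, in which the tool goes at most 50 mm and 8.59 degrees, less where a joint would pass 70% of its speed; a pose out of reach is approached as far as the arm can. A call with a gripper value outside its range is refused whole. The fingers move at their own pace and stop on an object; the grip force is fixed at half the most. Time passes only in rows, so rows that repeat a pose let the fingers close, or fill a call up. It gives the time, the measured TCP pose, the force and the opening at its end, in the units of the state.
- arm.read_state(): the state, without advancing time (a new reading comes with each control period).
- get_image(name): name is "scene" or "top" or "wrist"; returns a dict with "img" (480x640x3 uint8, red, green, blue), "K" (3x3 intrinsics, pixels), "k1" (the pictures are not rectified: a ray, as slopes to the right and down, at radius r is drawn at 1 + k1 r^2 times it, then the intrinsics apply), "rvec" (rotation vector, rad) and "tvec" (3), from world to camera coordinates, as OpenCV has them; the wrist camera has in their place "T_tool_cam" (4x4, takes a point from camera to tool coordinates, whose origin is the TCP and whose axes are the tool frame's). Camera axes: x right, y down, z forward; pixel columns grow to the right and rows downward; lengths in mm; the calibration is good to about 2 mm. A picture is of the moment at which its call begins: read the wrist's pose just before it. There is no depth.
- arm.job_done(): hands the job in, once; it reports no verdict.
Trained networks look in the newest picture that a camera, given by its name, has taken for a name from the list of things; names that differ only in an ending like _2 or _b are one class to them, and where a whole thing is asked for, a point or a joint stands for the part that bears it (a point fixed in the world has none). Each returns a list of dicts, best first, with "conf" (0 to 1); they miss things now and then, are a little off and sometimes report something else, mostly with a low value. They report only what shows in the picture. A call takes as long as a camera call.
- models.cut_out(camera, query): "mask" (480x640 bool, what is visible of it) and "extent" ([left, top, right, bottom] in pixels, round what is visible of it).
The state is a dict: "clock": time; "joints": joint angles; "joint_vel": joint speeds; "joint_efforts": joint torques, N m; "position": TCP position; "ee_rot": TCP orientation; "contact_force": force on the tool from outside, world axes, zero at the start; "wrist_torque": the same for the moment, N m; "gripper_width": finger opening in mm.
Only numpy, scipy, OpenCV 4.12 (cv2) and the standard library are available. Lean on these libraries where they do the work, as an engineer would, in place of code of your own. Each camera call takes 0.05 s, during which the arm holds its last target.

## Working session

There is one attempt and no reset: what is moved stays moved. The work goes in short steps, Python scripts to look and compute and a tool call to move; the robot and the scene stay as the last step left them, time stands still between calls to the robot, and variables do not carry over. Pictures are saved under pics/ and viewed, and the job is handed in when it is done.

Besides the shell and the picture viewer there is one more tool, called after "Request:" as name(argument=value, ...) on one line, values as JSON. arm_command: Moves the arm, as the interface text tells. Its arguments: {"type":"object","properties":{"rows":{"type":"array"}},"required":["rows"]}

```bash
ls; mkdir -p pics
python3 - <<'E'
from bench import arm,get_image,models
import cv2
s=arm.read_state();print({k:s[k] for k in s}, arm.grip_depth)
for n in("scene","top","wrist"):
    g=get_image(n);cv2.imwrite(f"pics/{n}0.png",g["img"][:,:,::-1])
    print(n,{k:(v.tolist() if hasattr(v,'tolist') else v) for k,v in g.items() if k!="img"})
E
```

```text
pics
{'clock': 0.0, 'joints': array([-8.95403840e-01,  3.85537870e-01,  6.58240370e-03, -5.22415289e-04,
       -1.19399003e+00, -2.58607264e-01]), 'joint_vel': array([ 5.48669173e-05,  7.01365804e-04, -6.15309059e-04, -2.65215209e-04,
        3.42811309e-04,  1.41693040e-04]), 'joint_efforts': array([-1.37253774e-03, -3.92289984e+01,  1.88397574e+01,  4.18628499e+00,
       -4.71541731e-03, -9.42348407e-06]), 'position': array([ 252.75403623, -570.8557221 ,  190.91249303]), 'ee_rot': array([-0.14546906,  0.69201081,  0.1469806 ,  0.69163321]), 'contact_force': array([-0.36154281,  0.58551771,  0.34617589]), 'wrist_torque': array([0.01119439, 0.03358264, 0.01217077]), 'gripper_width': 85.38329314117023} 18.700000000000003
scene {'K': [[441.2587838414501, 0.0, 317.9301301096466], [0.0, 441.2587838414501, 240.64052768310165], [0.0, 0.0, 1.0]], 'k1': 0.028156100059596435, 'rvec': [2.2083206494030643, 0.5993276092578791, -0.29437486023952264], 'tvec': [-569.0040223228666, -77.61047477893601, 1328.5207371567978]}
top {'K': [[510.3432610192729, 0.0, 317.32757629975794], [0.0, 510.3432610192729, 252.77285459075017], [0.0, 0.0, 1.0]], 'k1': -0.10686079748335242, 'rvec': [2.110633310115972, -2.1297752805702106, 0.2076679507526368], 'tvec': [50.92347647624324, 648.0042678308771, 1217.4553428715394]}
wrist {'K': [[422.08367086318754, 0.0, 322.4735879181204], [0.0, 422.08367086318754, 233.97208753128763], [0.0, 0.0, 1.0]], 'k1': -0.026708061403544658, 'T_tool_cam': [[-0.0013771925328912081, -0.32722153033612816, 0.9449466511000547, -181.96451603390116], [0.9999986599457332, 0.00038575083144525344, 0.0015910069240652038, -0.20946851623759866], [-0.0008851256768014194, 0.9449475759431195, 0.32722056058835597, -84.51233100442644], [0.0, 0.0, 0.0, 1.0]]}
```

View pics/scene0.png

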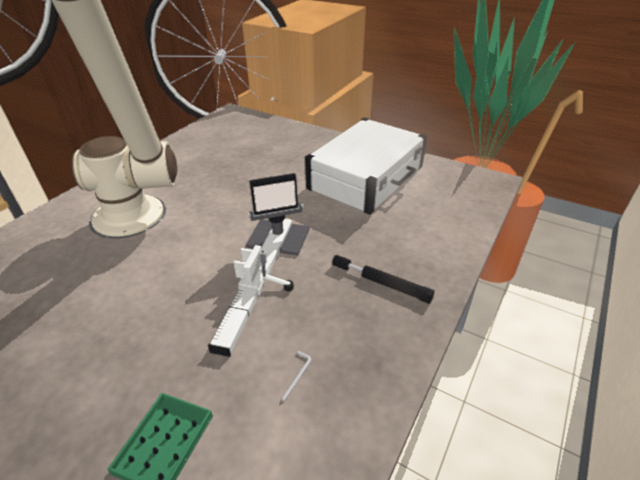

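View pics/top0.png

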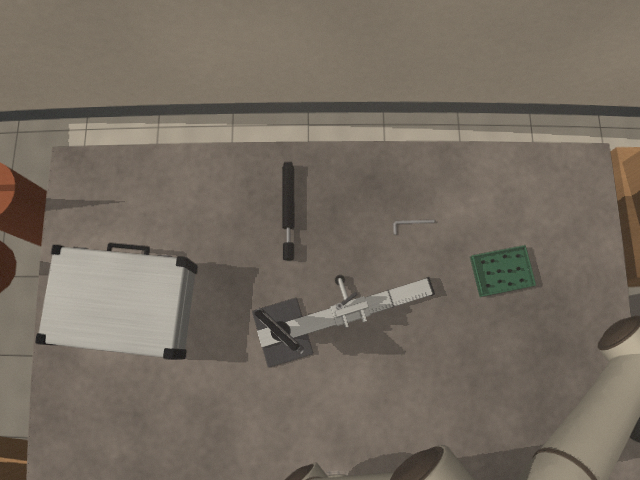

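View pics/wrist0.png

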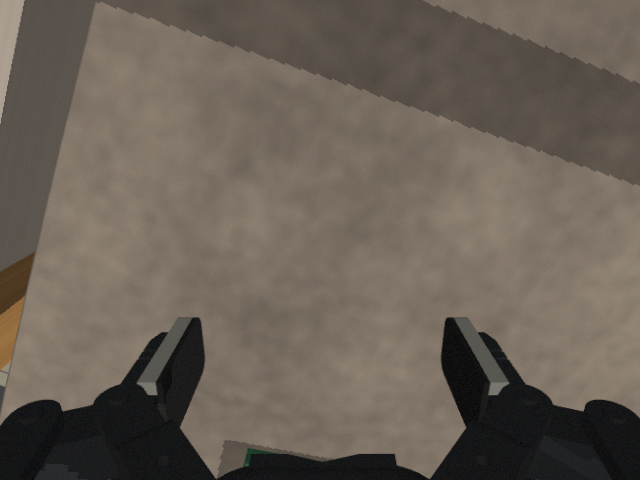

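```bash
cat > h.py <<'E'
import numpy as np,cv2
from bench import arm,get_image,models
from scipy.spatial.transform import Rotation as R
def cam(name):
    s=arm.read_state(); g=get_image(name)
    D=np.array([g["k1"],0,0,0.])
    if name=="wrist":
        T=np.eye(4);T[:3,:3]=R.from_quat(s["ee_rot"]).as_matrix();T[:3,3]=s["position"]
        W=T@np.array(g["T_tool_cam"]); Rc=W[:3,:3].T; t=-Rc@W[:3,3]
    else:
        Rc=cv2.Rodrigues(np.array(g["rvec"]))[0];t=np.array(g["tvec"]).ravel()
    return dict(img=g["img"],K=np.array(g["K"]),D=D,R=Rc,t=t)
def proj(c,P):
    P=np.atleast_2d(np.array(P,float))
    return cv2.projectPoints(P,cv2.Rodrigues(c["R"])[0],c["t"],c["K"],c["D"])[0][:,0]
def plane(c,uv,z):
    uv=np.atleast_2d(np.array(uv,float))
    n=cv2.undistortPoints(uv[:,None],c["K"],c["D"])[:,0]
    d=np.c_[n,np.ones(len(n))]@c["R"]; o=-c["R"].T@c["t"]
    return o+d*((z-o[2])/d[:,2])[:,None]
def rays(c,uv):
    uv=np.atleast_2d(np.array(uv,float))
    n=cv2.undistortPoints(uv[:,None],c["K"],c["D"])[:,0]
    d=np.c_[n,np.ones(len(n))]@c["R"]; o=-c["R"].T@c["t"]
    return o,d/np.linalg.norm(d,axis=1)[:,None]
def crop(c,x0,y0,x1,y1,k,f):
    cv2.imwrite(f,cv2.resize(c["img"][y0:y1,x0:x1,::-1],None,fx=k,fy=k,interpolation=cv2.INTER_CUBIC))
E
python3 - <<'E'
from h import *
c=cam("top");crop(c,240,260,450,380,3.8,"pics/topc.png")
np.savez("top0.npz",**c)
for q in ["stand","lamp_top","mark","leg_front","finger_channel","lever_blade"]:
    for d in models.cut_out("top",q)[:2]:print("top",q,round(d["conf"],2),d["extent"])
c=cam("scene");crop(c,195,160,325,360,3,"pics/scc.png")
np.savez("sc0.npz",**c)
for q in ["stand","lamp_top","mark","leg_front","finger_channel","lever_blade"]:
    for d in models.cut_out("scene",q)[:2]:print("sc",q,round(d["conf"],2),d["extent"])
E
```

```text
top stand 0.55 [250.7, 277.7, 437.6, 365.9]
top lamp_top 0.91 [255.5, 311.5, 298.3, 351.7]
top leg_front 0.62 [329.6, 274.5, 368.3, 329.2]
top finger_channel 0.63 [334.3, 274.6, 371.1, 325.3]
top lever_blade 0.57 [336.0, 293.5, 358.6, 307.1]
sc stand 0.83 [207.3, 169.3, 307.1, 354.6]
sc leg_front 0.68 [236.0, 247.6, 290.3, 291.2]
sc finger_channel 0.83 [235.6, 246.8, 296.1, 293.8]
sc lever_blade 0.65 [256.5, 251.3, 266.2, 277.3]
```

View pics/topc.png

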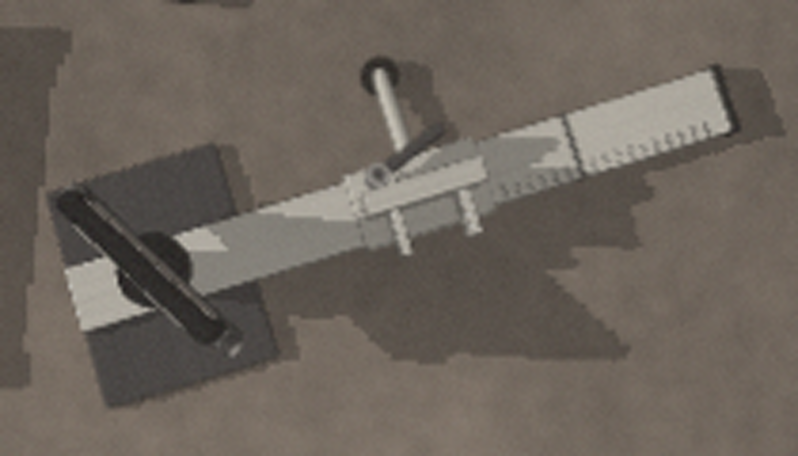

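View pics/scc.png

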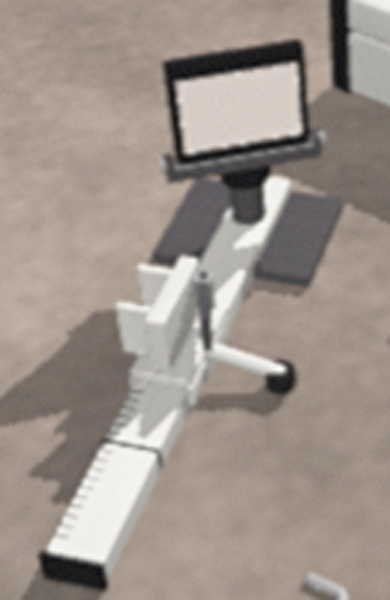

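```bash
cat > fit.py <<'E'
from h import *
from scipy.optimize import least_squares
L=lambda f:dict(np.load(f))
ct,cs=L("top0.npz"),L("sc0.npz")
T=[((715,66),(22,-260,24)),((738,131),(-22,-260,24)),((47,192),(75,200,12)),((215,145),(75,80,12)),((280,355),(-75,80,12)),((110,408),(-75,200,12)),((65,268),(22,200,24)),((85,330),(-22,200,24)),((563,115),(22,None,24)),((583,177),(-22,None,24))]
S=[((42,553),(-22,-260,24)),((107,570),(22,-260,24)),((105,440),(-22,None,24)),((160,462),(22,None,24)),((278,283),(75,80,12)),((343,200),(75,200,12))]
def w(p,P):
    c,s=np.cos(p[2]),np.sin(p[2]);P=np.array(P,float)
    return np.c_[p[0]+c*P[:,0]-s*P[:,1],p[1]+s*P[:,0]+c*P[:,1],P[:,2]]
def res(p,which="ts"):
    r=[]
    for n,c,A,o,k in(("t",ct,T,(240,260),3.8),("s",cs,S,(195,160),3)):
        if n not in which: continue
        uv=np.array([(np.array(a)+.5)/k-.5+o for a,_ in A])
        P=[(b[0],p[3] if b[1] is None else b[1],b[2]) for _,b in A]
        r.append((proj(c,w(p,P))-uv))
    return np.concatenate(r)
if __name__=="__main__":
    for wh in("t","s","ts"):
        f=least_squares(lambda p:res(p,wh).ravel(),[600,0,.3,-150],loss="soft_l1")
        print(wh,f.x.round(3),np.abs(f.fun).max()); 
    print(res(f.x).round(1).tolist())
E
python3 fit.py
```

```text
t [ 4.94605e+02  1.65700e+00  2.88000e-01 -1.48141e+02] 1.048364499755678
s [ 4.91690e+02  1.37500e+00  2.99000e-01 -1.50449e+02] 10.286353019010107
ts [ 4.94099e+02  1.60000e+00  2.88000e-01 -1.48963e+02] 11.32019298964309
[[0.9, 0.3], [0.5, -0.6], [-0.4, 0.4], [0.2, -0.8], [0.2, 0.5], [-0.7, 0.5], [-0.0, 0.1], [-0.5, 0.7], [0.2, 0.1], [0.4, 0.2], [0.5, 2.1], [-1.6, 0.5], [0.4, 0.6], [0.1, -3.3], [11.3, -1.3], [1.3, -0.8]]
```

Run:
```python
from h import *
s=arm.read_state();print(R.from_quat(s["ee_rot"]).as_matrix().round(3),s["clock"],s["joints"])
c=dict(np.load("top0.npz"));print("top cam",-c["R"].T@c["t"])
c=dict(np.load("sc0.npz"));print("sc cam",-c["R"].T@c["t"])
```

```text
[[ 0.    -0.405  0.914]
 [-0.     0.914  0.405]
 [-1.    -0.     0.   ]] 0.85 [-8.95368899e-01  3.84659192e-01  7.94048351e-03  2.34085623e-06
 -1.19400555e+00 -2.58621020e-01]
top cam [ 401.782089     47.99915679 1319.45726622]
sc cam [1041.20606226 -621.73156966  789.99753383]
```

Request:
arm_command(rows=[{"dx": -0.05, "dy": 0.03, "dz": 0.02, "gripper": -1}, {"dx": -0.08, "dy": 0.06, "dz": 0.05, "gripper": -1}, {"dx": -0.1, "dy": 0.1, "dz": 0.08, "gripper": -1}, {"dx": -0.1, "dy": 0.14, "dz": 0.117, "gripper": -1}, {"dx": -0.1, "dy": 0.18, "dz": 0.15, "gripper": -1}, {"dx": -0.1, "dy": 0.218, "dz": 0.18, "gripper": -1}, {"dx": -0.1, "dy": 0.256, "dz": 0.213, "gripper": -1}, {"dx": -0.1, "dy": 0.295, "dz": 0.245, "gripper": -1}])

```text
validation failed for argument at $.ro...
```

Request:
arm_command(rows=[{"dx": -0.05, "dy": 0.03, "dz": 0.02, "wx": 0, "wy": 0, "wz": 0, "gripper": -1}, {"dx": -0.08, "dy": 0.06, "dz": 0.05, "wx": 0, "wy": 0, "wz": 0, "gripper": -1}, {"dx": -0.1, "dy": 0.1, "dz": 0.08, "wx": 0, "wy": 0, "wz": 0, "gripper": -1}, {"dx": -0.1, "dy": 0.14, "dz": 0.117, "wx": -4, "wy": 0, "wz": 0, "gripper": -1}, {"dx": -0.1, "dy": 0.18, "dz": 0.15, "wx": -8, "wy": 0, "wz": 0, "gripper": -1}, {"dx": -0.1, "dy": 0.218, "dz": 0.18, "wx": -12, "wy": 0, "wz": 0, "gripper": -1}, {"dx": -0.1, "dy": 0.256, "dz": 0.213, "wx": -16, "wy": 0, "wz": 0, "gripper": -1}, {"dx": -0.1, "dy": 0.295, "dz": 0.245, "wx": -20, "wy": 0, "wz": 0, "gripper": -1}])

```text
clock: 1.65
position: [352.1, -220.5, 292.4]
ee_rot: [-0.265, 0.655, 0.265, 0.656]
contact_force: [0.8, -0.1, 0.9]
gripper_width: 85.6
```

Request:
arm_command(rows=[{"dx": 0, "dy": 0.025, "dz": 0.043, "wx": -1, "wy": 0, "wz": 0, "gripper": -1}, {"dx": 0, "dy": 0.05, "dz": 0.087, "wx": -2, "wy": 0, "wz": 0, "gripper": -1}, {"dx": 0, "dy": 0.075, "dz": 0.13, "wx": -3, "wy": 0, "wz": 0, "gripper": -1}, {"dx": 0, "dy": 0.1, "dz": 0.173, "wx": -4, "wy": 0, "wz": 0, "gripper": -1}, {"dx": 0, "dy": 0.125, "dz": 0.217, "wx": -4.5, "wy": 0, "wz": 0, "gripper": -1}, {"dx": 0, "dy": 0.15, "dz": 0.26, "wx": -4.5, "wy": 0, "wz": 0, "gripper": -1}, {"dx": 0.01, "dy": 0.17, "dz": 0.295, "wx": -4.5, "wy": 0, "wz": 0, "gripper": -1}, {"dx": 0.012, "dy": 0.185, "dz": 0.321, "wx": -4.5, "wy": 0, "wz": 0, "gripper": -1}])

```text
clock: 2.45
position: [454.2, 138.1, 279.6]
ee_rot: [-0.291, 0.644, 0.291, 0.644]
contact_force: [-0.4, -0.3, 0.4]
gripper_width: 85.4
```

Run:
```python
from h import *
c=cam("wrist");np.savez("w1.npz",**c)
cv2.imwrite("pics/w1.png",c["img"][:,:,::-1])
s=arm.read_state();print(s["position"],R.from_quat(s["ee_rot"]).as_matrix().round(3),s["clock"],s["joints"])
```

```text
[455.67374473 140.61087466 279.02681127] [[ 0.001 -0.752  0.66 ]
 [ 0.     0.66   0.752]
 [-1.    -0.001  0.001]] 2.5 [ 6.41377063e-01  7.30959672e-02 -1.85935047e-01  4.96502804e-04
 -1.31104531e+00 -1.36183887e+00]
```

View pics/w1.png

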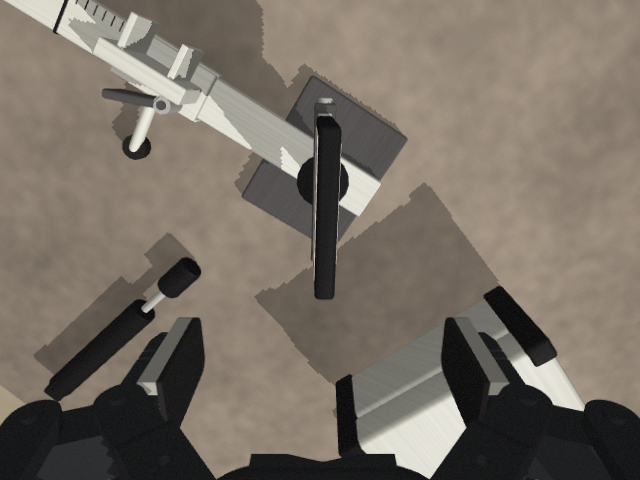

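Run:
```python
from h import *
c=dict(np.load("w1.npz"))
crop(c,270,80,390,310,2.6,"pics/w1c.png")
for z in (195,):
  P=plane(c,[(328,118),(325,298),(317,118),(341,118),(315,298),(335,298)],z);print(P.round(1))
  d=P[1]-P[0];print(np.linalg.norm(d),np.degrees(np.arctan2(d[1],d[0])),P[:2].mean(0))
st=np.array([494.1,1.6]);y=.288
print("swivel axis",st+140*np.array([-np.sin(y),np.cos(y)]), np.degrees(y))
```

```text
[[407.1  90.  195. ]
 [489.4 181.2 195. ]
 [412.2  85.5 195. ]
 [401.1  95.2 195. ]
 [494.7 176.5 195. ]
 [484.1 185.9 195. ]]
122.88273568592192 47.94259754212974 [448.27892809 135.59172528 195.        ]
swivel axis [454.33507666 135.83394083] 16.501184499767707
```

View pics/w1c.png

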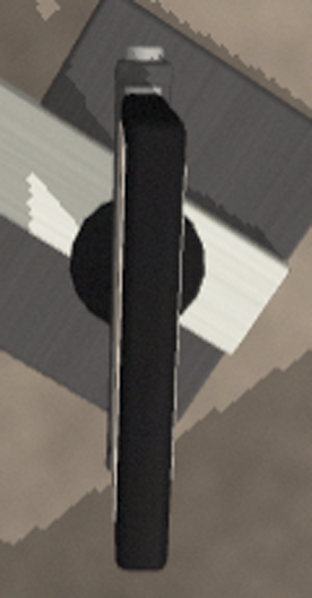

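Request:
arm_command(rows=[{"dx": 0.03, "dy": 0.002, "dz": -0.008, "wx": 0.8, "wy": 0, "wz": 0, "gripper": -1}, {"dx": 0.07, "dy": 0.002, "dz": -0.008, "wx": 0.8, "wy": 0, "wz": 0, "gripper": -1}, {"dx": 0.095, "dy": 0.002, "dz": -0.008, "wx": 0.8, "wy": 0, "wz": 0, "gripper": -1}, {"dx": 0.104, "dy": 0.002, "dz": -0.008, "wx": 0.8, "wy": 0, "wz": 0, "gripper": -1}, {"dx": 0.104, "dy": 0.002, "dz": -0.008, "wx": 0.8, "wy": 0, "wz": 0, "gripper": -0.3}, {"dx": 0.104, "dy": 0.002, "dz": -0.008, "wx": 0.8, "wy": 0, "wz": 0, "gripper": 0.3}, {"dx": 0.104, "dy": 0.002, "dz": -0.008, "wx": 0.8, "wy": 0, "wz": 0, "gripper": 0.6}, {"dx": 0.104, "dy": 0.002, "dz": -0.008, "wx": 0.8, "wy": 0, "wz": 0, "gripper": 0.6}])

```text
clock: 3.3
position: [449.7, 136.3, 176.3]
ee_rot: [-0.287, 0.645, 0.287, 0.647]
contact_force: [0.6, -1.1, -0.8]
gripper_width: 28.3
```

Run:
```python
from h import *
c=cam("wrist");np.savez("w2.npz",**c)
cv2.imwrite("pics/w2.png",c["img"][:,:,::-1])
s=arm.read_state();print(s["position"],R.from_quat(s["ee_rot"]).as_matrix().round(3),s["clock"],s["contact_force"],s["gripper_width"])
```

```text
[449.49071164 136.2038222  176.03520476] [[ 0.003 -0.742  0.67 ]
 [ 0.001  0.67   0.742]
 [-1.    -0.001  0.003]] 3.35 [-0.53945001 -1.24889761 -0.14299748] 20.451404831692173
```

View pics/w2.png

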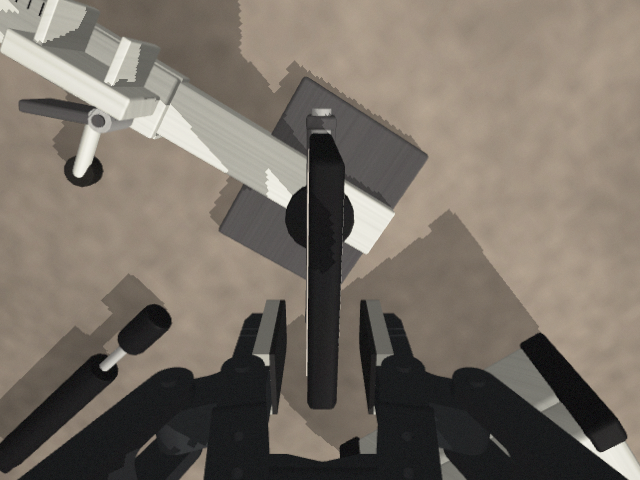

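Run:
```python
from h import *
c=dict(np.load("w2.npz"))
s=arm.read_state();M=R.from_quat(s["ee_rot"]).as_matrix();p=s["position"]
print("tcp px",proj(c,[p,p-18.7*M[:,0],p-20*M[:,0]+60*M[:,2],p-20*M[:,0]-60*M[:,2]]).round())
for z in (185,197,205):
  P=plane(c,[(322,133),(322,408)],z);d=P[1]-P[0];print(z,np.linalg.norm(d).round(1),P.mean(0),np.degrees(np.arctan2(d[1],d[0])), (P.mean(0)-p)@M)
```

```text
tcp px [[322. 276.]
 [322. 294.]
 [322. 408.]
 [323. 155.]]
185 137.1 [450.47652879 137.03748717 185.        ] 47.95552392138506 [-8.96114816 -0.18337778  1.30329681]
197 127.6 [446.45698566 132.60820259 197.        ] 47.95552392138503 [-20.97706425  -0.18144187  -4.64590866]
205 121.2 [443.77729023 129.6553462  205.        ] 47.95552392138503 [-28.98767498  -0.18015126  -8.61204564]
```

Request:
arm_command(rows=[{"dx": 0, "dy": 0, "dz": 0, "wx": 0, "wy": 0, "wz": 0, "gripper": 1}, {"dx": 0, "dy": 0, "dz": 0, "wx": 0, "wy": 0, "wz": 0, "gripper": 1}, {"dx": 0, "dy": 0, "dz": 0, "wx": 0, "wy": 0, "wz": 0, "gripper": 1}, {"dx": 0, "dy": 0, "dz": 0, "wx": 0, "wy": 0, "wz": 0, "gripper": 1}, {"dx": 0, "dy": 0, "dz": 0, "wx": 0, "wy": 0, "wz": 0, "gripper": 1}, {"dx": 0, "dy": 0, "dz": 0, "wx": 0, "wy": 0, "wz": 0, "gripper": 1}, {"dx": 0, "dy": 0, "dz": 0, "wx": 0, "wy": 0, "wz": 0, "gripper": 1}, {"dx": 0, "dy": 0, "dz": 0, "wx": 0, "wy": 0, "wz": 0, "gripper": 1}])

```text
clock: 4.15
position: [449.5, 136.2, 176.0]
ee_rot: [-0.287, 0.645, 0.287, 0.647]
contact_force: [0.5, -0.3, -0.3]
gripper_width: -0.0
```

Run:
```python
from h import *
s=arm.read_state();print(s["position"],R.from_quat(s["ee_rot"]).as_matrix().round(3),s["clock"],s["contact_force"],s["wrist_torque"],s["gripper_width"])
```

```text
[449.51532033 136.20759925 176.03402962] [[ 0.003 -0.742  0.67 ]
 [ 0.001  0.67   0.742]
 [-1.    -0.001  0.003]] 4.15 [ 0.45819366 -0.25081456 -0.27563355] [-0.01175408 -0.00468925  0.00354813] -0.048833895232340815
```

Run:
```python
from h import *
c=cam("wrist");np.savez("w3.npz",**c)
cv2.imwrite("pics/w3.png",c["img"][:,:,::-1])
c=cam("scene");np.savez("sc1.npz",**c);crop(c,215,130,345,260,4.5,"pics/sc1.png")
```

```text
(no output)
```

View pics/w3.png

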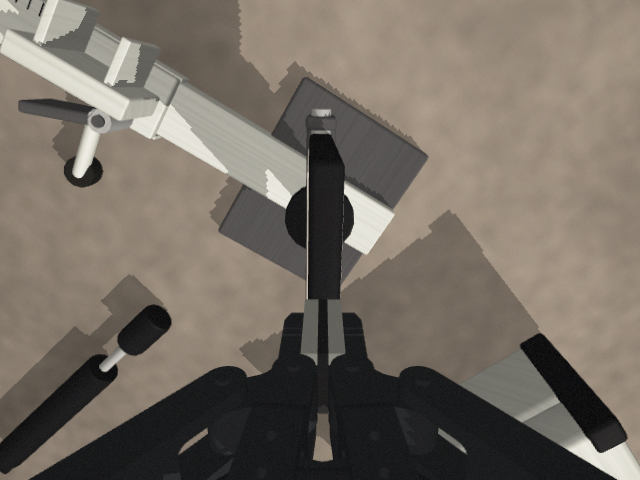

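View pics/sc1.png

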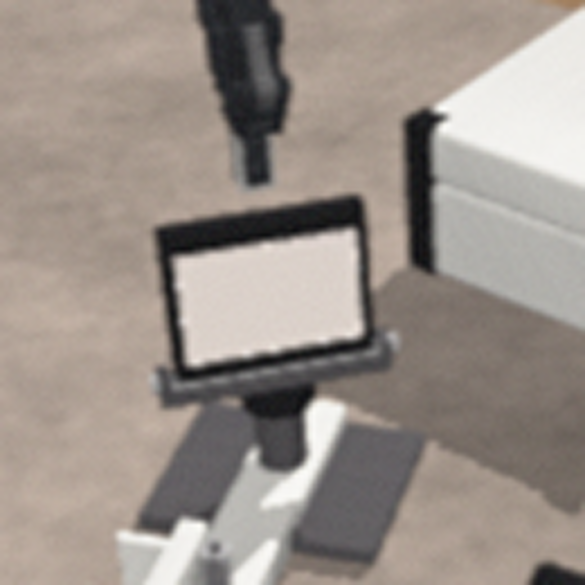

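Run:
```python
from h import *
c=dict(np.load("w3.npz"));sc=dict(np.load("sc1.npz"))
s=arm.read_state();M=R.from_quat(s["ee_rot"]).as_matrix();p=s["position"]
for x in (0,-10,-20,-30,-40):
  print(x,[proj(c,[p+x*M[:,0]+z*M[:,2]])[0].round().tolist() for z in(-11,0,11)], "scene crop",((proj(sc,[p+x*M[:,0]])[0]-[215,130])*4.5).round())
def tri(a,ua,b,ub):
  o1,d1=rays(a,ua);o2,d2=rays(b,ub);d1=d1[0];d2=d2[0]
  k=np.linalg.lstsq(np.c_[d1,-d2],o2-o1,rcond=None)[0];P,Q=o1+k[0]*d1,o2+k[1]*d2
  return ((P+Q)/2).round(1),np.linalg.norm(P-Q).round(1)
S=lambda u:(np.array(u)+.5)/4.5-.5+[215,130]
w2=dict(np.load("w2.npz"));w1=dict(np.load("w1.npz"))
print(tri(w2,(310,135),sc,S((155,228))),tri(w2,(310,165),sc,S((155,228))),tri(w2,(309,406),sc,S((360,196))))
print(tri(w1,(317,118),sc,S((155,228))),tri(w1,(315,298),sc,S((360,196))))
print(tri(w1,(317,118),w2,(310,135)),tri(w1,(315,298),w2,(308,408)))
```

```text
0 [[322.0, 255.0], [322.0, 277.0], [322.0, 298.0]] scene crop [260. 244.]
-10 [[322.0, 264.0], [322.0, 286.0], [322.0, 308.0]] scene crop [259. 229.]
-20 [[322.0, 273.0], [322.0, 297.0], [322.0, 319.0]] scene crop [257. 213.]
-30 [[322.0, 284.0], [322.0, 308.0], [322.0, 332.0]] scene crop [256. 198.]
-40 [[322.0, 295.0], [322.0, 321.0], [322.0, 345.0]] scene crop [254. 182.]
(array([410.4,  85.8, 201.8]), np.float64(9.2)) (array([413.9,  89.9, 202.2]), np.float64(1.7)) (array([491.7, 174.1, 200.2]), np.float64(2.0))
(array([413.2,  86.5, 203.1]), np.float64(3.9)) (array([492.5, 174.1, 201.3]), np.float64(0.0))
(array([418.1,  89.9,  82.5]), np.float64(0.6)) (array([494.2, 175.8, 196.7]), np.float64(0.3))
```

Request:
arm_command(rows=[{"dx": 0, "dy": 0, "dz": 0, "wx": 0, "wy": 0, "wz": 0, "gripper": -0.4}, {"dx": 0, "dy": 0, "dz": 0, "wx": 0, "wy": 0, "wz": 0, "gripper": -0.4}, {"dx": 0, "dy": 0, "dz": 0, "wx": 0, "wy": 0, "wz": 0, "gripper": -0.4}, {"dx": 0, "dy": 0, "dz": 0, "wx": 0, "wy": 0, "wz": 0, "gripper": -0.4}, {"dx": 0, "dy": 0, "dz": 0, "wx": 0, "wy": 0, "wz": 0, "gripper": -0.4}, {"dx": 0.015, "dy": 0, "dz": 0, "wx": 0, "wy": 0, "wz": 0, "gripper": -0.4}, {"dx": 0.03, "dy": 0, "dz": 0, "wx": 0, "wy": 0, "wz": 0, "gripper": -0.4}, {"dx": 0.036, "dy": 0, "dz": 0, "wx": 0, "wy": 0, "wz": 0, "gripper": -0.4}])

```text
clock: 5.05
position: [448.8, 135.8, 138.8]
ee_rot: [-0.287, 0.646, 0.287, 0.646]
contact_force: [-0.5, 0.3, 0.8]
gripper_width: 59.7
```

Run:
```python
from h import *
c=cam("scene");np.savez("sc2.npz",**c);crop(c,215,130,345,260,4.5,"pics/sc2.png")
s=arm.read_state();print(s["position"],s["clock"],s["contact_force"],s["gripper_width"])
```

```text
[448.67589467 135.71737567 138.43913746] 5.1 [ 0.18762348 -0.35531634 -1.32367257] 59.5183994588158
```

View pics/sc2.png

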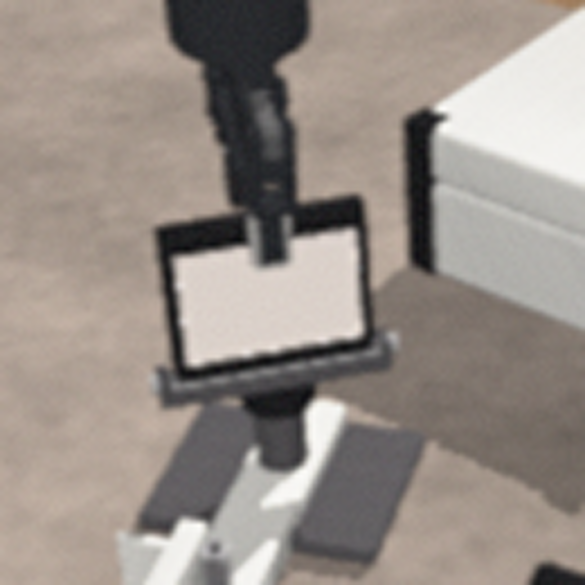

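Request:
arm_command(rows=[{"dx": 0, "dy": 0, "dz": 0, "wx": 0, "wy": 0, "wz": 0, "gripper": 0.3}, {"dx": 0, "dy": 0, "dz": 0, "wx": 0, "wy": 0, "wz": 0, "gripper": 0.8}, {"dx": 0, "dy": 0, "dz": 0, "wx": 0, "wy": 0, "wz": 0, "gripper": 1}, {"dx": 0, "dy": 0, "dz": 0, "wx": 0, "wy": 0, "wz": 0, "gripper": 1}, {"dx": 0, "dy": 0, "dz": 0, "wx": 0, "wy": 0, "wz": 0, "gripper": 1}, {"dx": 0, "dy": 0, "dz": 0, "wx": 0, "wy": 0, "wz": 0, "gripper": 1}, {"dx": 0, "dy": 0, "dz": 0, "wx": 0, "wy": 0, "wz": 0, "gripper": 1}, {"dx": 0, "dy": 0, "dz": 0, "wx": 0, "wy": 0, "wz": 0, "gripper": 1}])

```text
clock: 5.9
position: [449.3, 135.8, 139.2]
ee_rot: [-0.287, 0.646, 0.287, 0.647]
contact_force: [-0.1, -0.5, 6.2]
gripper_width: 12.7
```

Run:
```python
from h import *
c=cam("scene");np.savez("sc3.npz",**c);crop(c,215,130,345,260,4.5,"pics/sc3.png")
s=arm.read_state();print(s["position"],R.from_quat(s["ee_rot"]).as_matrix().round(3),s["clock"],s["contact_force"],s["wrist_torque"],s["gripper_width"])
```

```text
[449.29190547 135.76526027 139.21662379] [[ 0.001 -0.742  0.67 ]
 [-0.     0.67   0.742]
 [-1.    -0.001  0.001]] 5.95 [-0.58185176 -1.15249125  5.4600565 ] [-0.54476742 -0.17368836 -0.16379116] 12.139987841721203
```

View pics/sc3.png

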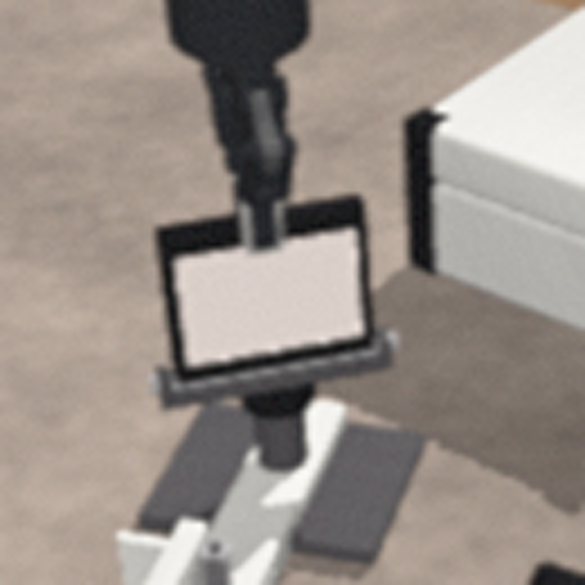

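Request:
arm_command(rows=[{"dx": 0, "dy": 0, "dz": 0, "wx": 5, "wy": 0, "wz": 0, "gripper": 1}, {"dx": 0, "dy": 0, "dz": 0, "wx": 10, "wy": 0, "wz": 0, "gripper": 1}, {"dx": 0, "dy": 0.001, "dz": 0.001, "wx": 15, "wy": 0, "wz": 0, "gripper": 1}, {"dx": 0, "dy": 0.001, "dz": 0.001, "wx": 20, "wy": 0, "wz": 0, "gripper": 1}, {"dx": 0, "dy": 0.001, "dz": 0.001, "wx": 25, "wy": 0, "wz": 0, "gripper": 1}, {"dx": 0, "dy": 0.001, "dz": 0.002, "wx": 29, "wy": 0, "wz": 0, "gripper": 1}, {"dx": 0, "dy": 0.001, "dz": 0.002, "wx": 31.4, "wy": 0, "wz": 0, "gripper": 1}, {"dx": 0, "dy": 0.001, "dz": 0.002, "wx": 31.4, "wy": 0, "wz": 0, "gripper": 1}])

```text
clock: 6.75
position: [449.8, 137.2, 139.2]
ee_rot: [-0.103, 0.699, 0.101, 0.7]
contact_force: [0.9, -2.6, 2.4]
gripper_width: 12.6
```

Run:
```python
from h import *
c=cam("wrist");np.savez("w4.npz",**c)
cv2.imwrite("pics/w4.png",c["img"][:,:,::-1])
c=cam("top");np.savez("top4.npz",**c)
crop(c,230,270,360,390,4.5,"pics/top4.png")
s=arm.read_state();M=R.from_quat(s["ee_rot"]).as_matrix();print(s["position"],M.round(3),np.degrees(np.arctan2(M[1,2],M[0,2])),s["clock"],s["contact_force"],s["wrist_torque"],s["gripper_width"])
```

```text
[449.80556727 137.23682741 139.2760648 ] [[ 0.001 -0.285  0.958]
 [-0.001  0.958  0.285]
 [-1.    -0.002  0.001]] 16.5840928838849 6.85 [ 1.74729612 -4.10659067  3.20262016] [-1.56526159 -0.54137129 -0.03460951] 12.414228933612089
```

View pics/w4.png

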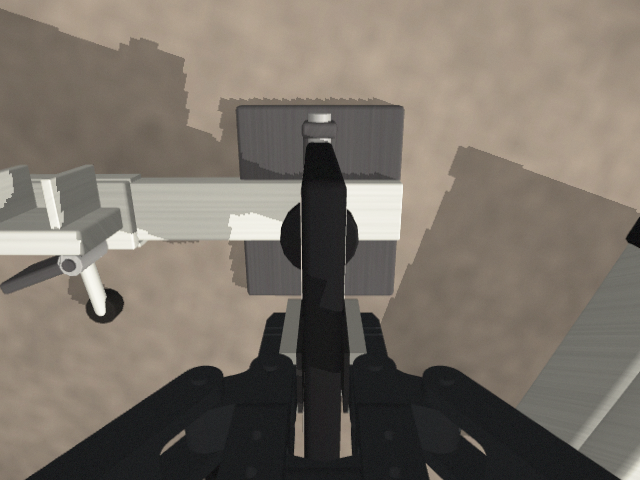

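View pics/top4.png

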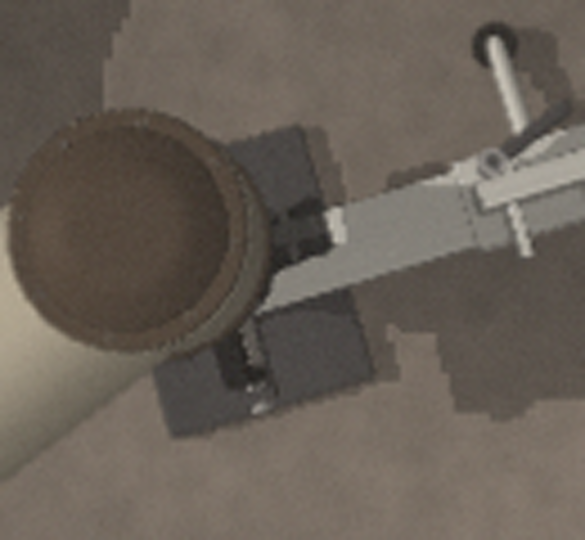

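Run:
```python
from h import *
c=dict(np.load("w4.npz"));crop(c,100,90,420,310,2.5,"pics/w4c.png")
g=cv2.cvtColor(c["img"],cv2.COLOR_RGB2GRAY).astype(float)
# rail edges between u=140..225 & lower ; plate/rail
for (a,b,lo,hi) in((145,230,165,195),(360,400,165,195),(150,225,228,255),(360,400,228,255)):
  us=np.arange(a,b,5);d=np.abs(np.diff(cv2.GaussianBlur(g,(5,5),1),axis=0))
  vs=[lo+np.argmax(d[lo:hi,u])+.5 for u in us];print(list(zip(us.tolist(),vs)))
```

```text
[(145, np.float64(183.5)), (150, np.float64(183.5)), (155, np.float64(183.5)), (160, np.float64(183.5)), (165, np.float64(183.5)), (170, np.float64(183.5)), (175, np.float64(183.5)), (180, np.float64(183.5)), (185, np.float64(183.5)), (190, np.float64(182.5)), (195, np.float64(183.5)), (200, np.float64(183.5)), (205, np.float64(183.5)), (210, np.float64(182.5)), (215, np.float64(182.5)), (220, np.float64(183.5)), (225, np.float64(182.5))]
[(360, np.float64(183.5)), (365, np.float64(183.5)), (370, np.float64(183.5)), (375, np.float64(183.5)), (380, np.float64(183.5)), (385, np.float64(183.5)), (390, np.float64(183.5)), (395, np.float64(183.5))]
[(150, np.float64(239.5)), (155, np.float64(239.5)), (160, np.float64(239.5)), (165, np.float64(239.5)), (170, np.float64(239.5)), (175, np.float64(239.5)), (180, np.float64(239.5)), (185, np.float64(239.5)), (190, np.float64(239.5)), (195, np.float64(238.5)), (200, np.float64(238.5)), (205, np.float64(238.5)), (210, np.float64(238.5)), (215, np.float64(238.5)), (220, np.float64(238.5))]
[(360, np.float64(239.5)), (365, np.float64(239.5)), (370, np.float64(239.5)), (375, np.float64(239.5)), (380, np.float64(239.5)), (385, np.float64(239.5)), (390, np.float64(239.5)), (395, np.float64(239.5))]
```

View pics/w4c.png

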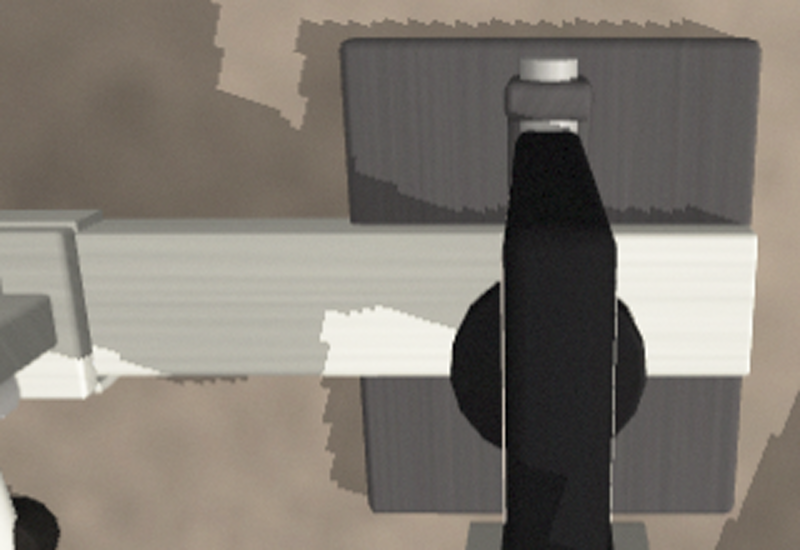

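Request:
arm_command(rows=[{"dx": 0, "dy": -0.0031, "dz": 0, "wx": 0, "wy": 0, "wz": 4, "gripper": 1}, {"dx": 0.0002, "dy": -0.0062, "dz": 0, "wx": 0, "wy": 0, "wz": 8, "gripper": 1}, {"dx": 0.0006, "dy": -0.0093, "dz": 0, "wx": 0, "wy": 0, "wz": 12, "gripper": 1}, {"dx": 0.0012, "dy": -0.0123, "dz": 0, "wx": 0, "wy": 0, "wz": 16, "gripper": 1}, {"dx": 0.002, "dy": -0.0153, "dz": 0, "wx": 0, "wy": 0, "wz": 20, "gripper": 1}, {"dx": 0.0028, "dy": -0.0175, "dz": 0, "wx": 0, "wy": 0, "wz": 23, "gripper": 1}, {"dx": 0.0033, "dy": -0.0189, "dz": 0, "wx": 0, "wy": 0, "wz": 25, "gripper": 1}, {"dx": 0.0033, "dy": -0.0189, "dz": 0, "wx": 0, "wy": 0, "wz": 25, "gripper": 1}])

```text
clock: 7.65
position: [455.3, 118.2, 135.7]
ee_rot: [0.052, 0.705, 0.25, 0.661]
contact_force: [-1.5, -4.1, 2.3]
gripper_width: 12.4
```

Run:
```python
from h import *
c=cam("wrist");np.savez("w5.npz",**c)
cv2.imwrite("pics/w5.png",c["img"][:,:,::-1])
c=cam("scene");np.savez("sc5.npz",**c);crop(c,215,130,345,260,4.5,"pics/sc5.png")
s=arm.read_state();M=R.from_quat(s["ee_rot"]).as_matrix();print(s["position"],M.round(3),np.degrees(np.arctan2(M[1,2],M[0,2])),np.degrees(np.arccos(-M[2,0])),s["clock"],s["contact_force"],s["wrist_torque"],s["gripper_width"])
```

```text
[455.19478356 118.33035322 135.71379623] [[-0.12  -0.259  0.959]
 [ 0.403  0.87   0.285]
 [-0.907  0.42   0.   ]] 16.563613773169394 24.84637939799219 7.75 [-1.19927731 -5.60498589  1.6795848 ] [-1.82508521 -0.04507802  0.21704187] 12.343249818650827
```

View pics/w5.png

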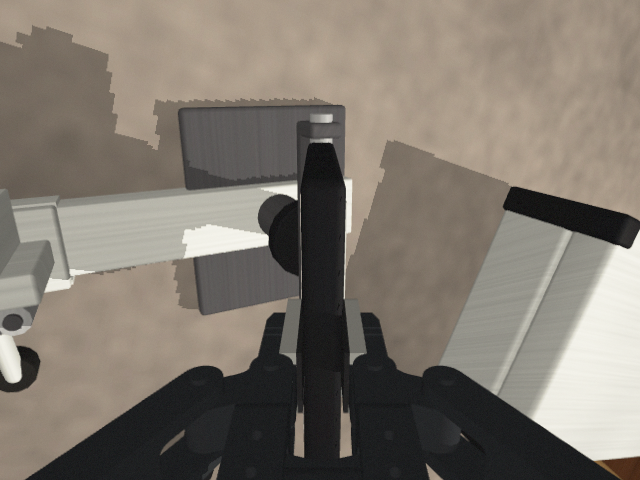

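View pics/sc5.png

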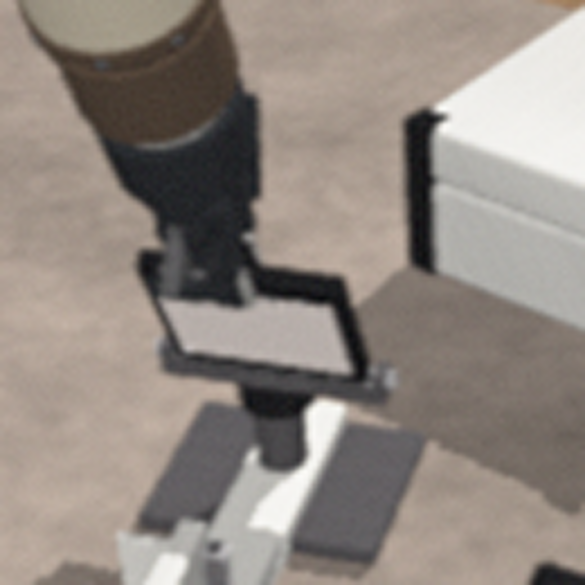

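Request:
arm_command(rows=[{"dx": 0, "dy": 0, "dz": 0, "wx": 0, "wy": 0, "wz": 0, "gripper": 0.4}, {"dx": 0, "dy": 0, "dz": 0, "wx": 0, "wy": 0, "wz": 0, "gripper": 0}, {"dx": 0, "dy": 0, "dz": 0, "wx": 0, "wy": 0, "wz": 0, "gripper": 0}, {"dx": 0, "dy": 0, "dz": 0, "wx": 0, "wy": 0, "wz": 0, "gripper": 0}, {"dx": -0.02, "dy": 0, "dz": 0, "wx": 0, "wy": 0, "wz": 0, "gripper": 0}, {"dx": -0.06, "dy": 0, "dz": 0, "wx": 0, "wy": 0, "wz": 0, "gripper": 0}, {"dx": -0.1, "dy": 0, "dz": 0, "wx": 0, "wy": 0, "wz": 0, "gripper": -0.4}, {"dx": -0.13, "dy": 0, "dz": 0, "wx": 0, "wy": 0, "wz": 0, "gripper": -1}])

```text
clock: 8.55
position: [471.5, 65.5, 256.0]
ee_rot: [0.051, 0.704, 0.25, 0.662]
contact_force: [0.3, -1.6, -0.4]
gripper_width: 70.3
```

Run:
```python
from h import *
c=cam("wrist");np.savez("w6.npz",**c)
cv2.imwrite("pics/w6.png",c["img"][:,:,::-1])
c=cam("scene");np.savez("sc6.npz",**c);crop(c,215,150,345,260,5,"pics/sc6.png")
s=arm.read_state();M=R.from_quat(s["ee_rot"]).as_matrix();print(s["position"],M.round(3),s["clock"],s["contact_force"],s["wrist_torque"],s["gripper_width"],s["joints"])
```

```text
[473.50414643  65.10610122 257.85643825] [[-0.11  -0.262  0.959]
 [ 0.403  0.87   0.284]
 [-0.909  0.418  0.009]] 8.65 [-0.42237467  0.57085395 -0.76443196] [-0.74051737 -0.20135152 -0.00958618] 83.70969816448834 [ 0.14776199  0.17095933 -0.03860376 -0.43226966 -1.43014677 -1.35188567]
```

View pics/w6.png

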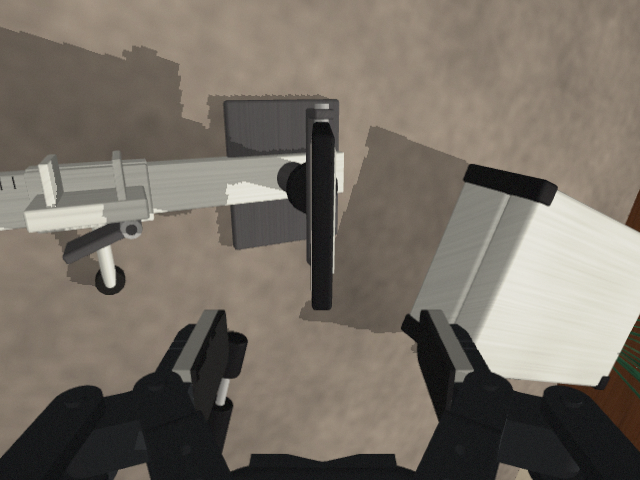

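View pics/sc6.png

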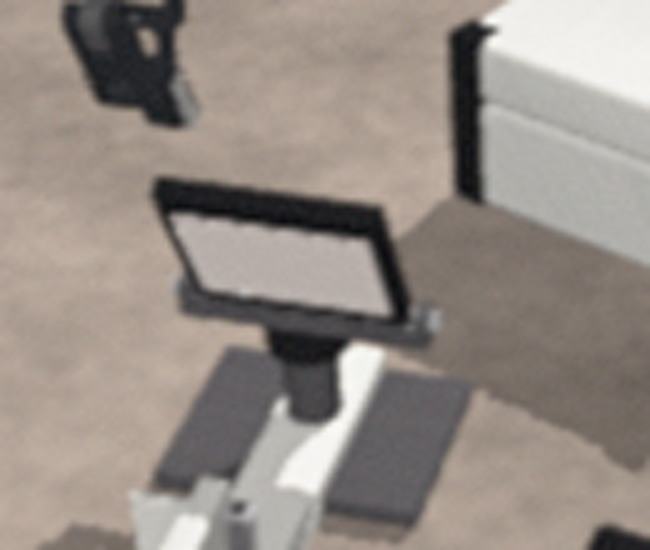

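```bash
cat > lamp.py <<'E'
from h import *
from scipy.optimize import least_squares
w=dict(np.load("w6.npz"));sc=dict(np.load("sc6.npz"))
crop(w,290,90,355,320,2.6,"pics/w6c.png")
S=lambda u:(np.array(u,float)+.5)/5-.5+[215,150]
obs=[(w,(313,122),(-60,-7,102)),(w,(333,122),(-60,7,102)),(w,(313,308),(60,-7,102)),(w,(331,308),(60,7,102)),
 (sc,S((155,183)),(-60,-7,102)),(sc,S((383,212)),(60,-7,102)),(sc,S((408,320)),(60,-7,4)),(sc,S((158,176)),(-60,7,102)),(sc,S((380,205)),(60,7,102))]
st=np.array([494.1,1.6]);y=.288
def f(p):
    Q=R.from_euler("z",y+p[0])*R.from_euler("x",p[1])
    A=np.array([454.3+p[2],135.8+p[3],95+p[4]])
    return np.array([proj(c,A+Q.apply(P))[0]-u for c,u,P in obs])
r=least_squares(lambda p:np.r_[f(p).ravel(),np.array(p[2:])/2],[0,.43,0,0,0],loss="soft_l1")
print(np.degrees(r.x[:2]),r.x[2:],f(r.x).round(1).tolist())
E
python3 lamp.py
```

```text
[-0.54021654 24.4869608 ] [-6.14214989 -0.23784757  1.23828647] [[-0.7, 4.7], [3.0, 5.0], [-1.5, -0.8], [1.0, -0.6], [-3.1, 1.7], [-2.5, 2.5], [-1.0, 0.7], [-2.0, -1.6], [-0.4, -1.0]]
```

View pics/w6c.png

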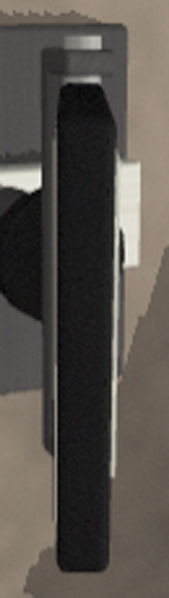

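```bash
cat > go.py <<'E'
from h import *
import sys
# target: x y z yaw(deg of tool z), tool down
x,y,z,yaw=map(float,sys.argv[1:5])
s=arm.read_state();M=R.from_quat(s["ee_rot"]).as_matrix();p=s["position"]
a=np.radians(yaw);Z=np.array([np.cos(a),np.sin(a),0]);X=np.array([0,0,-1.]);Mt=np.c_[X,np.cross(Z,X),Z]
print("pos",p.round(1),"d",(M.T@(np.array([x,y,z])-p)).round(1),"w",np.degrees(R.from_matrix(M.T@Mt).as_rotvec()).round(2),s["clock"])
E
python3 go.py 503 -36 170 106.5
```

```text
pos [473.5  65.1 257.9] d [  35.8 -132.4   -1.3] w [-88.36  19.78 -18.94] 8.65
```

Request:
arm_command(rows=[{"dx": 0.0, "dy": -0.03, "dz": 0, "wx": -7, "wy": 1.6, "wz": -1.5, "gripper": -1}, {"dx": 0.005, "dy": -0.06, "dz": 0, "wx": -15, "wy": 3.3, "wz": -3.2, "gripper": -1}, {"dx": 0.01, "dy": -0.09, "dz": 0, "wx": -23, "wy": 5.1, "wz": -4.9, "gripper": -1}, {"dx": 0.02, "dy": -0.12, "dz": 0, "wx": -31, "wy": 6.9, "wz": -6.6, "gripper": -1}, {"dx": 0.03, "dy": -0.13, "dz": -0.001, "wx": -39, "wy": 8.7, "wz": -8.4, "gripper": -1}, {"dx": 0.036, "dy": -0.132, "dz": -0.001, "wx": -47, "wy": 10.5, "wz": -10.1, "gripper": -1}, {"dx": 0.036, "dy": -0.132, "dz": -0.001, "wx": -55, "wy": 12.3, "wz": -11.8, "gripper": -1}, {"dx": 0.036, "dy": -0.132, "dz": -0.001, "wx": -63, "wy": 14.1, "wz": -13.5, "gripper": -1}])

```text
clock: 9.45
position: [502.6, -35.0, 168.5]
ee_rot: [-0.412, 0.541, 0.508, 0.528]
contact_force: [0.1, 0.6, 0.9]
gripper_width: 85.6
```

```bash
python3 go.py 503 -36 150 106.5
```

```text
pos [502.6 -35.  168.5] d [18.2 -2.6 -2.3] w [-25.01   5.63  -5.52] 9.45
```

Request:
arm_command(rows=[{"dx": 0.005, "dy": -0.001, "dz": -0.001, "wx": -7, "wy": 1.6, "wz": -1.5, "gripper": -1}, {"dx": 0.01, "dy": -0.002, "dz": -0.002, "wx": -14, "wy": 3.1, "wz": -3.1, "gripper": -1}, {"dx": 0.015, "dy": -0.0025, "dz": -0.002, "wx": -20, "wy": 4.5, "wz": -4.4, "gripper": -1}, {"dx": 0.018, "dy": -0.0025, "dz": -0.002, "wx": -25, "wy": 5.6, "wz": -5.5, "gripper": -1}, {"dx": 0.018, "dy": -0.0025, "dz": -0.002, "wx": -25, "wy": 5.6, "wz": -5.5, "gripper": -1}, {"dx": 0.018, "dy": -0.0025, "dz": -0.002, "wx": -25, "wy": 5.6, "wz": -5.5, "gripper": -1}, {"dx": 0.018, "dy": -0.0025, "dz": -0.002, "wx": -25, "wy": 5.6, "wz": -5.5, "gripper": -1}, {"dx": 0.018, "dy": -0.0025, "dz": -0.002, "wx": -25, "wy": 5.6, "wz": -5.5, "gripper": -1}])

```text
clock: 10.25
position: [503.4, -35.7, 150.3]
ee_rot: [-0.566, 0.423, 0.566, 0.424]
contact_force: [0.3, 0.3, 0.4]
gripper_width: 85.4
```

Run:
```python
from h import *
c=cam("wrist");np.savez("w7.npz",**c)
cv2.imwrite("pics/w7.png",c["img"][:,:,::-1])
s=arm.read_state();M=R.from_quat(s["ee_rot"]).as_matrix();print(s["position"],M.round(3),s["clock"],s["contact_force"],s["gripper_width"],s["joints"])
```

```text
[503.30271646 -35.75844575 150.31211852] [[-0.    -0.959 -0.283]
 [ 0.001 -0.283  0.959]
 [-1.     0.     0.001]] 10.3 [-0.13780697 -0.22665195  0.5037783 ] 85.16326342010682 [ 2.50848693e-01  2.17404721e-01 -3.44634175e-01 -7.98673170e-04
 -1.00881446e+00  3.64419729e-02]
```

View pics/w7.png

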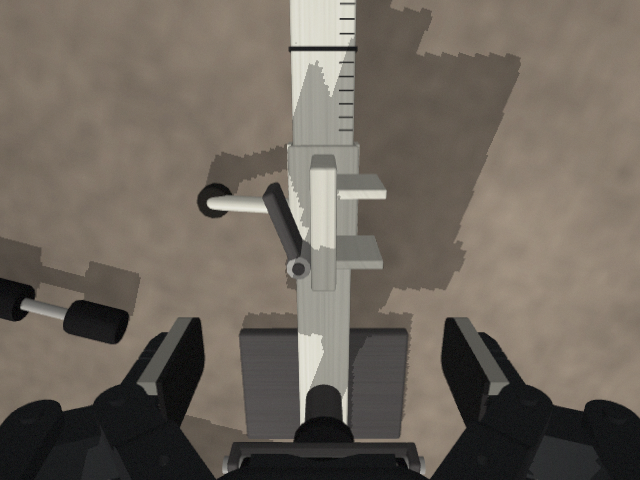

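```bash
cat > leg.py <<'E'
from h import *
import sys
c=dict(np.load(sys.argv[1]))
y=np.radians(16.5);ex=np.array([np.cos(y),np.sin(y)]);ey=np.array([-np.sin(y),np.cos(y)]);st=np.array([494.1,1.6])
def stand(uv,z):
    P=plane(c,uv,z)[:,:2]-st;return np.c_[P@ex,P@ey].round(1)
E
cat > a.py <<'E'
import sys;sys.argv=["","w7.npz"]
exec(open("leg.py").read())
crop(c,190,30,400,300,2.2,"pics/w7c.png")
print("mark",stand([(291,48),(356,48)],24).tolist())
print("front",stand([(288,145),(358,145)],36).tolist())
print("wall top front/back",stand([(311,157),(336,157),(311,290),(336,290)],90).tolist())
print("pin",stand([(298,268)],70).tolist())
print("ribs outer top",stand([(386,188),(382,248)],86).tolist())
print("tcp",((np.array([503.3,-35.76])-st)@ex),((np.array([503.3,-35.76])-st)@ey))
E
python3 a.py
```

```text
mark [[19.3, -148.4], [-24.4, -148.4]]
front [[22.1, -85.3], [-26.5, -85.3]]
wall top front/back [[4.7, -85.4], [-9.6, -85.3], [5.5, -0.9], [-10.5, -0.9]]
pin [[14.7, -7.4]]
ribs outer top [[-39.7, -66.3], [-39.1, -28.1]]
tcp -1.789671717351184 -38.43444646595178
```

View pics/w7c.png

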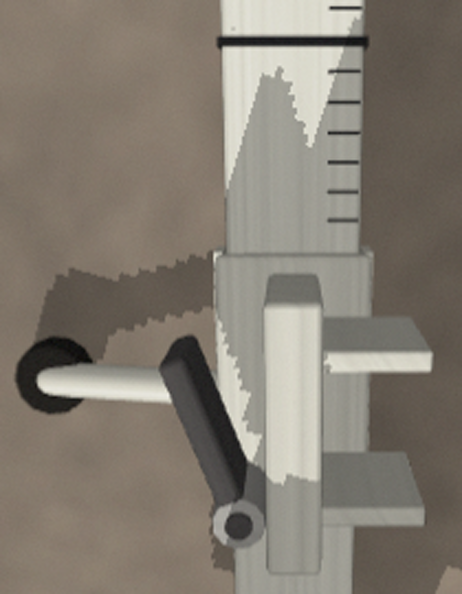

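Run:
```python
from h import *
c=dict(np.load("w7.npz"));s=arm.read_state();M=R.from_quat(s["ee_rot"]).as_matrix();p=s["position"]
for x in(0,-13,-30,-40,-50,-60):print(x,[proj(c,[p+M@[x,yy,z]])[0].round().tolist() for yy,z in((42.5,-11),(42.5,11),(50,-11),(50,11))])
```

```text
0 [[414.0, 255.0], [410.0, 297.0], [430.0, 255.0], [426.0, 297.0]]
-13 [[420.0, 266.0], [416.0, 311.0], [437.0, 266.0], [432.0, 311.0]]
-30 [[429.0, 283.0], [424.0, 331.0], [448.0, 283.0], [442.0, 331.0]]
-40 [[435.0, 295.0], [430.0, 345.0], [455.0, 295.0], [449.0, 345.0]]
-50 [[442.0, 308.0], [437.0, 360.0], [463.0, 308.0], [457.0, 360.0]]
-60 [[450.0, 323.0], [444.0, 378.0], [473.0, 323.0], [465.0, 378.0]]
```

Run:
```python
from h import *
c=dict(np.load("w7.npz"));crop(c,380,300,560,450,4,"pics/w7f.png")
c=dict(np.load("w3.npz"));crop(c,260,280,400,400,5,"pics/w3f.png")
```

```text
(no output)
```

View pics/w7f.png

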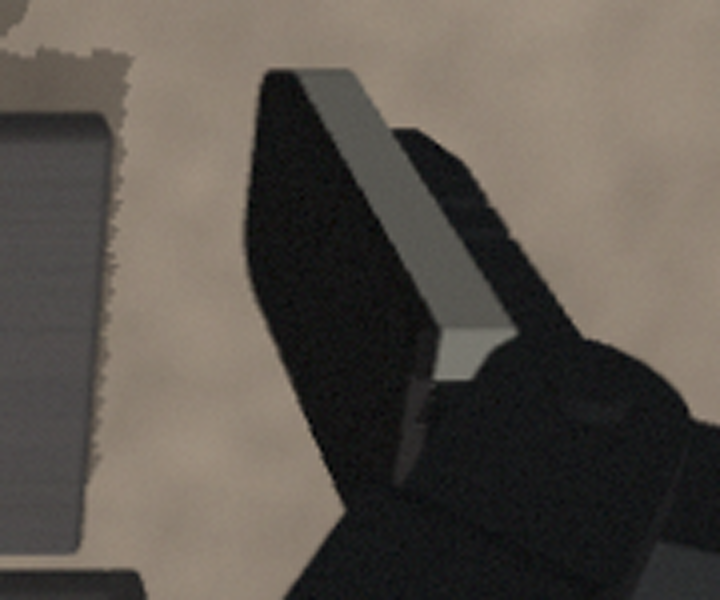

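View pics/w3f.png

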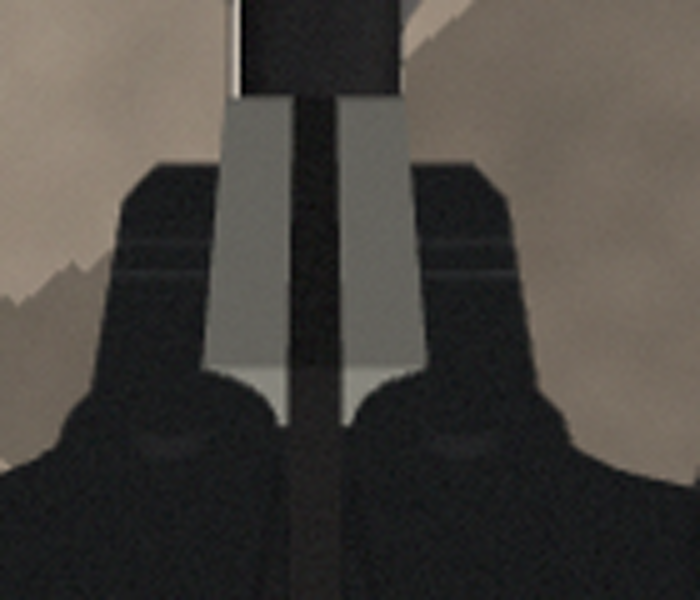

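Request:
arm_command(rows=[{"dx": 0.02, "dy": -0.0135, "dz": -0.002, "wx": 0, "wy": 0, "wz": 0, "gripper": -0.5}, {"dx": 0.05, "dy": -0.0135, "dz": -0.002, "wx": 0, "wy": 0, "wz": 0, "gripper": -0.5}, {"dx": 0.07, "dy": -0.0135, "dz": -0.002, "wx": 0, "wy": 0, "wz": 0, "gripper": -0.5}, {"dx": 0.085, "dy": -0.0135, "dz": -0.002, "wx": 0, "wy": 0, "wz": 0, "gripper": -0.5}, {"dx": 0.09, "dy": -0.0135, "dz": -0.002, "wx": 0, "wy": 0, "wz": 0, "gripper": -0.5}, {"dx": 0.09, "dy": -0.0135, "dz": -0.002, "wx": 0, "wy": 0, "wz": 0, "gripper": -0.5}, {"dx": 0.09, "dy": -0.0135, "dz": -0.002, "wx": 0, "wy": 0, "wz": 0, "gripper": -0.5}, {"dx": 0.09, "dy": -0.0135, "dz": -0.002, "wx": 0, "wy": 0, "wz": 0, "gripper": -0.5}])

```text
clock: 11.1
position: [517.6, -33.7, 61.3]
ee_rot: [0.567, -0.423, -0.566, -0.424]
contact_force: [-0.2, -0.2, -0.2]
gripper_width: 64.4
```

Run:
```python
from h import *
c=cam("wrist");np.savez("w8.npz",**c)
cv2.imwrite("pics/w8.png",c["img"][:,:,::-1])
c=cam("scene");np.savez("sc8.npz",**c);crop(c,205,210,315,320,5,"pics/sc8.png")
s=arm.read_state();M=R.from_quat(s["ee_rot"]).as_matrix();print(s["position"],M.round(3),s["clock"],s["contact_force"],s["gripper_width"])
```

```text
[517.36022106 -33.67325844  61.14741613] [[ 0.002 -0.959 -0.283]
 [ 0.001 -0.283  0.959]
 [-1.    -0.002  0.001]] 11.2 [-0.34673517 -0.73340947 -0.5319924 ] 64.20714003866767
```

View pics/w8.png

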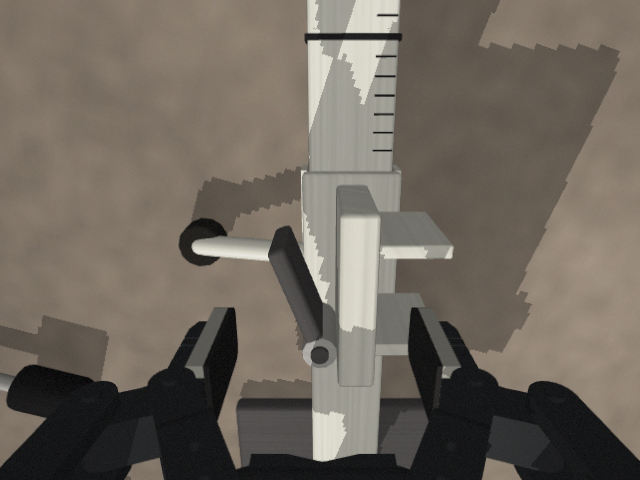

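View pics/sc8.png

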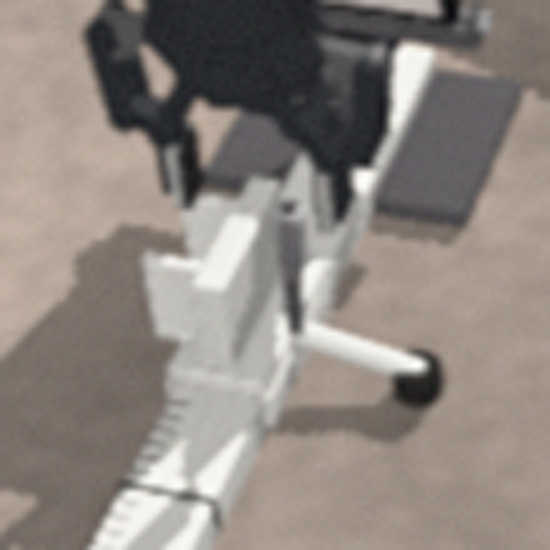

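```bash
cat > a.py <<'E'
import sys;sys.argv=["","w8.npz"]
exec(open("leg.py").read())
print("mark",stand([(305,37),(401,37)],24).tolist())
print("front",stand([(302,171),(401,171)],36).tolist())
print("ribs y",stand([(400,247),(450,258),(400,345),(400,355)],86).tolist())
print("wall",stand([(341,210),(378,210),(339,380),(374,380)],90).tolist())
print("levertip",stand([(268,262),(285,228)],67).tolist())
p=np.array([517.36,-33.67]);print("tcp",(p-st)@ex,(p-st)@ey)
E
python3 a.py
```

```text
mark [[20.7, -148.1], [-25.0, -148.1]]
front [[22.5, -86.0], [-26.5, -86.1]]
ribs y [[-18.7, -64.9], [-39.2, -60.2], [-21.5, -19.3], [-21.8, -14.2]]
wall [[5.2, -81.4], [-8.7, -81.4], [5.0, -4.0], [-10.3, -4.0]]
levertip [[37.0, -50.4], [28.8, -66.6]]
tcp 12.284925825326807 -40.42376896661441
```

Request:
arm_command(rows=[{"dx": 0.015, "dy": 0, "dz": 0, "wx": 0, "wy": 0, "wz": 0, "gripper": -0.5}, {"dx": 0.025, "dy": 0, "dz": 0, "wx": 0, "wy": 0, "wz": 0, "gripper": -0.5}, {"dx": 0.035, "dy": 0, "dz": 0, "wx": 0, "wy": 0, "wz": 0, "gripper": -0.5}, {"dx": 0.045, "dy": 0, "dz": 0, "wx": 0, "wy": 0, "wz": 0, "gripper": -0.5}, {"dx": 0.052, "dy": 0, "dz": 0, "wx": 0, "wy": 0, "wz": 0, "gripper": -0.5}, {"dx": 0.058, "dy": 0, "dz": 0, "wx": 0, "wy": 0, "wz": 0, "gripper": -0.5}, {"dx": 0.06, "dy": 0, "dz": 0, "wx": 0, "wy": 0, "wz": 0, "gripper": -0.5}, {"dx": 0.06, "dy": 0, "dz": 0, "wx": 0, "wy": 0, "wz": 0, "gripper": -0.5}])

```text
clock: 12.0
position: [517.4, -33.7, 0.9]
ee_rot: [0.566, -0.423, -0.566, -0.424]
contact_force: [-0.3, -0.6, 0.6]
gripper_width: 64.1
```

Run:
```python
from h import *
c=cam("wrist");np.savez("w9.npz",**c)
cv2.imwrite("pics/w9.png",c["img"][:,:,::-1])
c=cam("scene");np.savez("sc9.npz",**c);crop(c,205,210,315,320,5,"pics/sc9.png")
s=arm.read_state();M=R.from_quat(s["ee_rot"]).as_matrix();print(s["position"],M.round(3),s["clock"],s["contact_force"],s["gripper_width"])
```

```text
[517.80616061 -33.58410538   1.42911909] [[ 0.002 -0.959 -0.283]
 [ 0.001 -0.283  0.959]
 [-1.    -0.002  0.   ]] 12.1 [-0.12707829  0.36224043 -0.16270273] 64.33145010674454
```

View pics/w9.png

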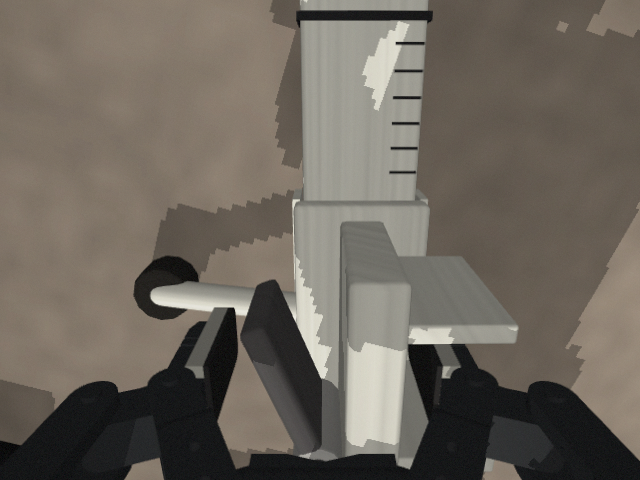

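View pics/sc9.png

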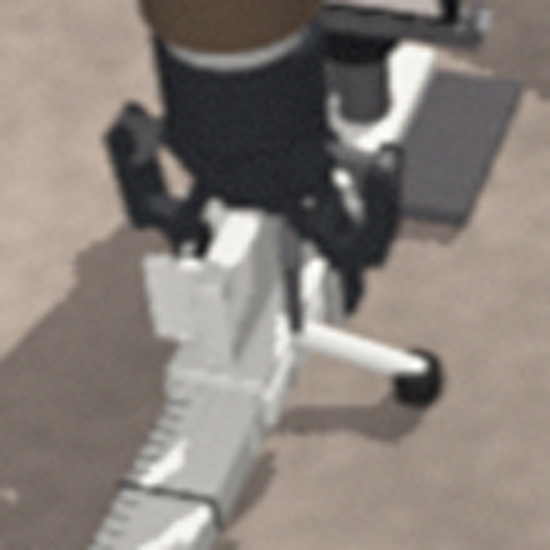

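Request:
arm_command(rows=[{"dx": 0, "dy": 0, "dz": -0.007, "wx": 0, "wy": 0, "wz": 0, "gripper": -0.5}, {"dx": 0, "dy": 0, "dz": -0.015, "wx": 0, "wy": 0, "wz": 0, "gripper": -0.5}, {"dx": 0, "dy": 0, "dz": -0.024, "wx": 0, "wy": 0, "wz": 0, "gripper": -0.5}, {"dx": 0, "dy": 0, "dz": -0.034, "wx": 0, "wy": 0, "wz": 0, "gripper": -0.5}, {"dx": 0, "dy": 0, "dz": -0.044, "wx": 0, "wy": 0, "wz": 0, "gripper": -0.5}, {"dx": 0, "dy": 0, "dz": -0.054, "wx": 0, "wy": 0, "wz": 0, "gripper": -0.5}, {"dx": 0, "dy": 0, "dz": -0.062, "wx": 0, "wy": 0, "wz": 0, "gripper": -0.5}, {"dx": 0, "dy": 0, "dz": -0.062, "wx": 0, "wy": 0, "wz": 0, "gripper": -0.5}])

```text
clock: 12.9
position: [536.2, -94.4, 1.7]
ee_rot: [0.567, -0.423, -0.565, -0.425]
contact_force: [-0.5, 3.1, 4.6]
gripper_width: 64.1
```

```bash
cat > see.py <<'E'
from h import *
import sys
n=sys.argv[1]
c=cam("wrist");np.savez(n+".npz",**c)
cv2.imwrite(f"pics/{n}.png",c["img"][:,:,::-1])
s=arm.read_state();M=R.from_quat(s["ee_rot"]).as_matrix()
st=np.array([494.1,1.6]);y=np.radians(16.5);ex=np.array([np.cos(y),np.sin(y)]);ey=np.array([-np.sin(y),np.cos(y)]);q=s["position"][:2]-st
print(s["position"].round(1),"stand",(q@ex).round(1),(q@ey).round(1),s["clock"],"F",s["contact_force"].round(1),"along y",s["contact_force"][:2]@ey,s["gripper_width"])
E
python3 see.py w10
```

```text
[536.1 -94.    1.7] stand 13.1 -103.5 12.95 F [0.  2.8 4.7] along y 2.662264181349174 63.913814718040946
```

View pics/w10.png

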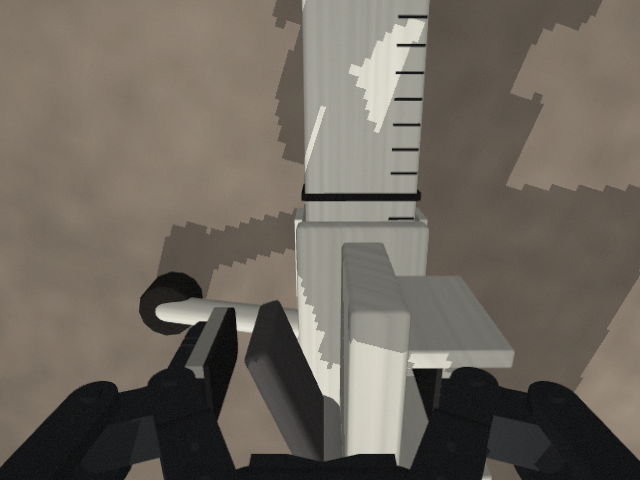

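```bash
cat > a.py <<'E'
exec(open("leg.py").read())
n=sys.argv[1][:-4]
crop(c,280,150,450,260,4.5,f"pics/{n}c.png")
g=cv2.cvtColor(c["img"],cv2.COLOR_RGB2GRAY).astype(int)
for u in (312,330,370):print(u,g[185:240,u].tolist())
E
python3 a.py w10.npz
```

```text
312 [161, 161, 158, 158, 160, 159, 157, 159, 114, 22, 16, 16, 13, 20, 22, 20, 118, 158, 160, 158, 160, 157, 160, 158, 161, 157, 159, 158, 157, 158, 157, 158, 157, 160, 159, 158, 134, 107, 110, 113, 117, 123, 136, 146, 153, 154, 156, 155, 155, 154, 156, 154, 157, 156, 156]
330 [161, 158, 160, 159, 159, 157, 159, 142, 87, 24, 19, 23, 19, 21, 20, 22, 120, 159, 159, 158, 158, 158, 158, 158, 159, 156, 159, 159, 160, 158, 159, 157, 157, 156, 158, 158, 134, 106, 110, 112, 111, 119, 127, 139, 145, 147, 148, 151, 149, 151, 151, 150, 151, 151, 149]
370 [158, 155, 156, 158, 157, 157, 155, 141, 89, 14, 21, 19, 18, 26, 20, 41, 119, 155, 156, 155, 156, 154, 156, 155, 155, 156, 155, 155, 155, 155, 156, 156, 153, 156, 156, 156, 134, 109, 109, 111, 113, 121, 132, 143, 150, 149, 148, 152, 151, 151, 151, 150, 151, 150, 149]
```

View pics/w10c.png

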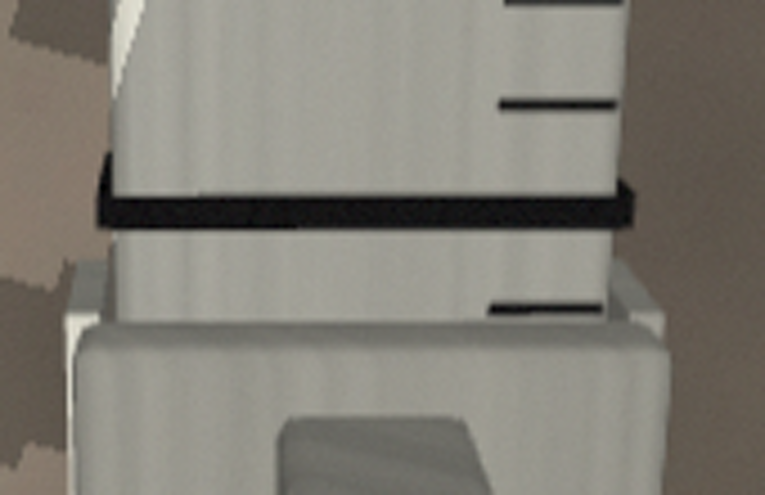

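```bash
cat >> a.py <<'E'
m,b,t=map(float,sys.argv[2:5])
print("mark",stand([(340,m)],24)[0,1],"front bottom@24",stand([(340,b)],24)[0,1],"front top@36",stand([(340,t)],36)[0,1])
E
python3 a.py w10.npz 197.1 220.9 228 | tail -1
```

```text
mark -148.2 front bottom@24 -138.5 front top@36 -139.5
```

Request:
arm_command(rows=[{"dx": 0, "dy": 0, "dz": -0.003, "wx": 0, "wy": 0, "wz": 0, "gripper": -0.5}, {"dx": 0, "dy": 0, "dz": -0.006, "wx": 0, "wy": 0, "wz": 0, "gripper": -0.5}, {"dx": 0, "dy": 0, "dz": -0.009, "wx": 0, "wy": 0, "wz": 0, "gripper": -0.5}, {"dx": 0, "dy": 0, "dz": -0.0095, "wx": 0, "wy": 0, "wz": 0, "gripper": -0.5}, {"dx": 0, "dy": 0, "dz": -0.0095, "wx": 0, "wy": 0, "wz": 0, "gripper": -0.5}, {"dx": 0, "dy": 0, "dz": -0.0095, "wx": 0, "wy": 0, "wz": 0, "gripper": -0.5}, {"dx": 0, "dy": 0, "dz": -0.0095, "wx": 0, "wy": 0, "wz": 0, "gripper": -0.5}, {"dx": 0, "dy": 0, "dz": -0.0095, "wx": 0, "wy": 0, "wz": 0, "gripper": -0.5}])

```text
clock: 13.75
position: [538.8, -103.1, 1.7]
ee_rot: [0.567, -0.423, -0.565, -0.424]
contact_force: [0.4, 3.7, 4.3]
gripper_width: 63.9
```

```bash
python3 see.py w11; python3 a.py w11.npz 220 221 229
```

```text
[ 538.8 -103.1    1.7] stand 13.1 -113.0 13.8 F [0.3 4.4 4. ] along y 4.170163229186216 63.942945364888025
312 [157, 160, 159, 159, 158, 157, 159, 158, 156, 158, 160, 158, 158, 158, 159, 158, 159, 157, 159, 158, 160, 158, 158, 157, 159, 157, 157, 156, 157, 159, 117, 37, 15, 22, 23, 20, 79, 109, 110, 112, 114, 123, 135, 146, 152, 151, 153, 155, 154, 156, 155, 153, 153, 154, 155]
330 [159, 159, 158, 160, 159, 159, 160, 158, 157, 157, 159, 159, 158, 159, 158, 159, 159, 159, 157, 160, 159, 159, 159, 158, 158, 158, 156, 158, 158, 158, 118, 38, 22, 17, 22, 24, 78, 105, 109, 110, 109, 118, 126, 138, 147, 147, 147, 148, 149, 149, 148, 150, 148, 150, 149]
370 [156, 157, 155, 156, 155, 157, 155, 158, 157, 155, 158, 156, 157, 155, 156, 158, 155, 156, 154, 155, 154, 153, 155, 156, 155, 154, 154, 156, 155, 155, 116, 33, 15, 18, 22, 17, 81, 108, 107, 111, 112, 117, 129, 143, 147, 148, 148, 148, 148, 149, 149, 148, 150, 150, 151]
mark -148.0 front bottom@24 -147.5 front top@36 -148.2
```

View pics/w11c.png

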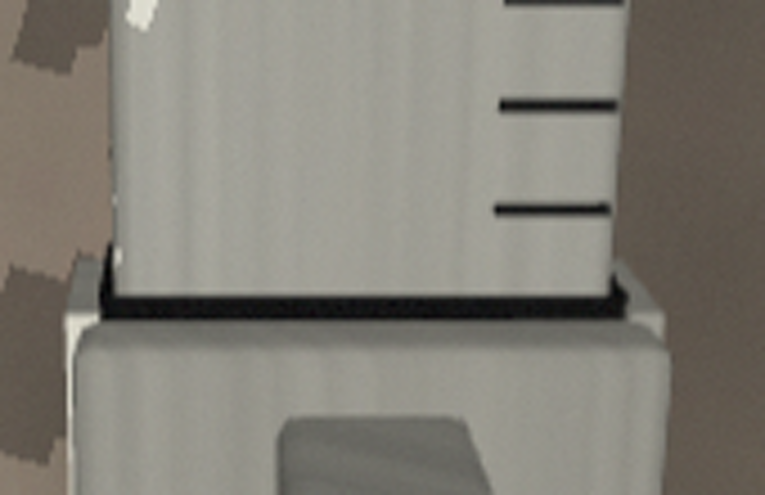

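Request:
arm_command(rows=[{"dx": 0, "dy": 0, "dz": -0.0008, "wx": 0, "wy": 0, "wz": 0, "gripper": -0.5}, {"dx": 0, "dy": 0, "dz": -0.0008, "wx": 0, "wy": 0, "wz": 0, "gripper": -0.5}, {"dx": 0, "dy": 0, "dz": -0.0008, "wx": 0, "wy": 0, "wz": 0, "gripper": -0.5}, {"dx": 0, "dy": 0.001, "dz": -0.0008, "wx": 0, "wy": 0, "wz": 0, "gripper": -0.5}, {"dx": 0, "dy": 0.002, "dz": -0.0008, "wx": 0, "wy": 0, "wz": 0, "gripper": -0.4}, {"dx": 0, "dy": 0.003, "dz": -0.0008, "wx": 0, "wy": 0, "wz": 0, "gripper": -0.3}, {"dx": 0, "dy": 0.003, "dz": -0.0008, "wx": 0, "wy": 0, "wz": 0, "gripper": -0.25}, {"dx": 0, "dy": 0.003, "dz": -0.0008, "wx": 0, "wy": 0, "wz": 0, "gripper": -0.25}])

```text
clock: 14.6
position: [534.6, -104.7, 0.8]
ee_rot: [-0.566, 0.423, 0.566, 0.424]
contact_force: [-1.8, 4.5, 0.7]
gripper_width: 53.1
```

```bash
python3 see.py w12; python3 a.py w12.npz 219 221 229
```

```text
[ 534.5 -104.7    0.8] stand 8.5 -113.4 14.65 F [-2.2  3.5  0.5] along y 3.9838058693373273 53.247246310246844
312 [159, 163, 162, 161, 161, 161, 162, 161, 162, 161, 161, 161, 161, 161, 160, 161, 162, 160, 159, 160, 161, 158, 158, 160, 159, 161, 160, 159, 161, 162, 158, 160, 112, 17, 79, 105, 106, 110, 113, 121, 130, 142, 149, 149, 149, 150, 151, 152, 154, 151, 153, 152, 150, 152, 155]
330 [161, 161, 161, 161, 161, 162, 161, 160, 160, 161, 161, 160, 161, 161, 160, 159, 159, 161, 159, 161, 159, 159, 160, 161, 159, 159, 160, 158, 160, 160, 161, 141, 89, 21, 79, 106, 109, 113, 116, 120, 132, 143, 147, 148, 148, 147, 146, 148, 147, 148, 149, 147, 147, 148, 148]
370 [157, 155, 156, 155, 154, 155, 157, 156, 154, 156, 156, 157, 154, 155, 154, 153, 154, 155, 153, 153, 153, 153, 153, 153, 153, 153, 153, 155, 155, 154, 154, 138, 85, 17, 76, 103, 107, 111, 115, 122, 132, 145, 149, 150, 150, 151, 150, 151, 152, 150, 152, 152, 150, 151, 152]
mark -149.0 front bottom@24 -148.2 front top@36 -148.9
```

View pics/w12.png

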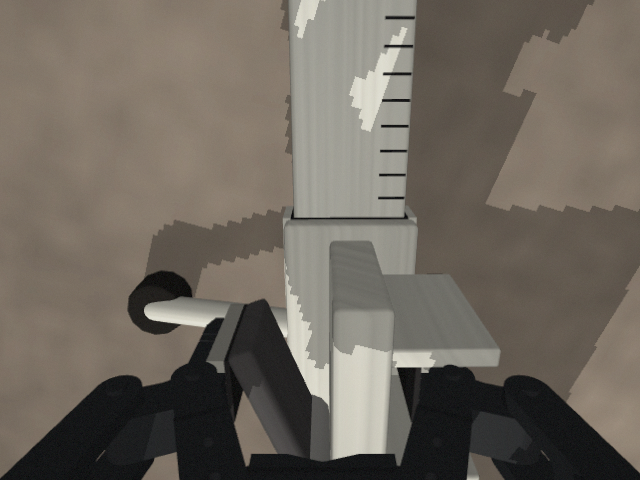

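Request:
arm_command(rows=[{"dx": 0, "dy": 0, "dz": 0.0005, "wx": 0, "wy": 0, "wz": 0, "gripper": -0.25}, {"dx": 0, "dy": 0.001, "dz": 0.0005, "wx": 0, "wy": 0, "wz": 0, "gripper": -0.15}, {"dx": 0, "dy": 0.0022, "dz": 0.0005, "wx": 0, "wy": 0, "wz": 0, "gripper": -0.05}, {"dx": 0, "dy": 0.0032, "dz": 0.0005, "wx": 0, "wy": 0, "wz": 0, "gripper": 0.05}, {"dx": 0, "dy": 0.004, "dz": 0.0005, "wx": 0, "wy": 0, "wz": 0, "gripper": 0.15}, {"dx": 0, "dy": 0.0045, "dz": 0.0005, "wx": 0, "wy": 0, "wz": 0, "gripper": 0.22}, {"dx": 0, "dy": 0.0045, "dz": 0.0005, "wx": 0, "wy": 0, "wz": 0, "gripper": 0.22}, {"dx": 0, "dy": 0.0045, "dz": 0.0005, "wx": 0, "wy": 0, "wz": 0, "gripper": 0.22}])

```text
clock: 15.45
position: [528.7, -105.5, 0.1]
ee_rot: [-0.565, 0.424, 0.567, 0.424]
contact_force: [-1.2, 3.8, -0.6]
gripper_width: 33.2
```

```bash
python3 see.py w13; python3 a.py w13.npz 219 221 229
```

```text
[ 528.8 -105.6    0. ] stand 2.8 -112.6 15.5 F [-1.2  4.6 -0.3] along y 4.75268627586146 33.40785525554434
312 [161, 161, 160, 159, 158, 160, 160, 158, 159, 159, 159, 159, 157, 159, 157, 158, 157, 157, 158, 160, 157, 158, 159, 157, 159, 159, 157, 158, 159, 156, 128, 96, 108, 111, 114, 116, 123, 132, 142, 148, 148, 149, 151, 151, 152, 151, 149, 153, 150, 151, 152, 152, 151, 151, 150]
330 [162, 162, 162, 162, 161, 162, 161, 162, 162, 161, 160, 162, 161, 162, 162, 162, 161, 161, 161, 162, 162, 160, 160, 162, 161, 161, 162, 161, 161, 159, 119, 84, 108, 108, 112, 116, 124, 136, 148, 153, 153, 155, 156, 154, 154, 153, 154, 154, 155, 155, 154, 154, 140, 115, 106]
370 [155, 157, 157, 159, 156, 156, 157, 156, 157, 129, 62, 24, 91, 140, 156, 156, 156, 156, 158, 157, 157, 156, 157, 156, 158, 156, 156, 157, 158, 157, 126, 93, 106, 108, 110, 113, 119, 134, 143, 149, 148, 151, 149, 149, 152, 151, 148, 152, 151, 152, 150, 151, 152, 151, 151]
mark -148.4 front bottom@24 -147.6 front top@36 -148.3
```

View pics/w13.png

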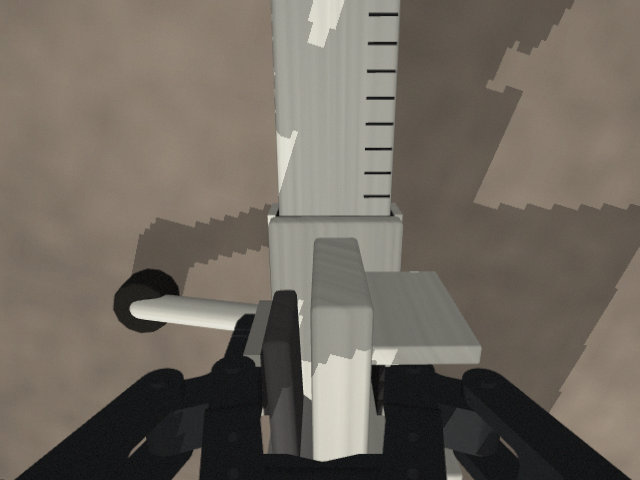

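Request:
arm_command(rows=[{"dx": 0, "dy": -0.001, "dz": 0.0015, "wx": 0, "wy": 0, "wz": 0, "gripper": 0.22}, {"dx": 0, "dy": -0.001, "dz": 0.0015, "wx": 0, "wy": 0, "wz": 0, "gripper": 0.22}, {"dx": 0, "dy": -0.001, "dz": 0.0015, "wx": 0, "wy": 0, "wz": 0, "gripper": 0.22}, {"dx": 0, "dy": -0.001, "dz": 0.0015, "wx": 0, "wy": 0, "wz": 0, "gripper": 0.22}, {"dx": 0, "dy": -0.001, "dz": 0.0015, "wx": 0, "wy": 0, "wz": 0, "gripper": 0.22}, {"dx": 0, "dy": -0.001, "dz": 0.0015, "wx": 0, "wy": 0, "wz": 0, "gripper": 0.22}, {"dx": 0, "dy": -0.001, "dz": 0.0015, "wx": 0, "wy": 0, "wz": 0, "gripper": 0.22}, {"dx": 0, "dy": -0.001, "dz": 0.0015, "wx": 0, "wy": 0, "wz": 0, "gripper": 0.22}])

```text
clock: 16.3
position: [529.0, -103.8, -0.1]
ee_rot: [-0.565, 0.424, 0.567, 0.424]
contact_force: [-1.9, 4.6, -1.1]
gripper_width: 33.1
```

```bash
python3 see.py w14; python3 a.py w14.npz 219 221 229
```

```text
[ 5.291e+02 -1.038e+02 -1.000e-01] stand 3.6 -111.0 16.35 F [-0.9  3.7 -1.6] along y 3.813743208358691 33.69370901277094
312 [160, 160, 161, 159, 159, 160, 161, 159, 156, 159, 161, 160, 158, 160, 160, 159, 160, 159, 161, 160, 161, 159, 162, 160, 160, 158, 143, 89, 17, 22, 22, 79, 110, 115, 117, 114, 120, 132, 144, 152, 151, 151, 154, 151, 154, 154, 151, 153, 152, 151, 152, 153, 153, 153, 153]
330 [163, 162, 164, 161, 165, 162, 164, 163, 163, 163, 164, 164, 164, 164, 163, 163, 163, 163, 162, 163, 162, 165, 163, 165, 164, 162, 145, 90, 24, 21, 18, 82, 108, 107, 113, 119, 125, 137, 148, 152, 152, 153, 152, 153, 154, 153, 155, 153, 154, 154, 152, 153, 139, 116, 109]
370 [160, 158, 159, 158, 160, 142, 88, 23, 67, 131, 158, 159, 159, 160, 158, 158, 158, 157, 157, 159, 158, 157, 159, 159, 156, 157, 128, 60, 20, 23, 34, 84, 106, 110, 109, 112, 121, 133, 144, 151, 150, 151, 153, 154, 154, 153, 153, 152, 153, 155, 154, 154, 152, 152, 153]
mark -146.9 front bottom@24 -146.1 front top@36 -146.8
```

View pics/w14c.png

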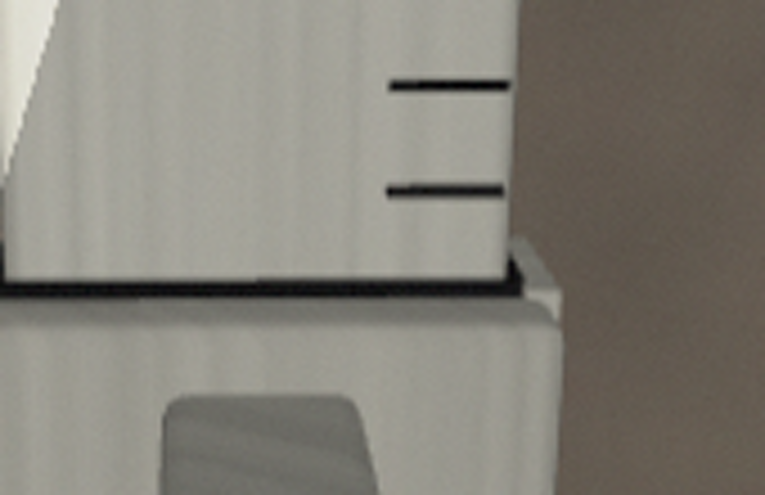

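Request:
arm_command(rows=[{"dx": 0, "dy": 0, "dz": 0, "wx": 0, "wy": 0, "wz": 0, "gripper": 0.28}, {"dx": 0, "dy": 0, "dz": 0, "wx": 0, "wy": 0, "wz": 0, "gripper": 0.34}, {"dx": 0, "dy": 0, "dz": 0, "wx": 0, "wy": 0, "wz": 0, "gripper": 0.45}, {"dx": 0, "dy": 0, "dz": 0, "wx": 0, "wy": 0, "wz": 0, "gripper": 0.7}, {"dx": 0, "dy": 0, "dz": 0, "wx": 0, "wy": 0, "wz": 0, "gripper": 1}, {"dx": 0, "dy": 0, "dz": 0, "wx": 0, "wy": 0, "wz": 0, "gripper": 1}, {"dx": 0, "dy": 0, "dz": 0, "wx": 0, "wy": 0, "wz": 0, "gripper": 1}, {"dx": 0, "dy": 0, "dz": 0, "wx": 0, "wy": 0, "wz": 0, "gripper": 1}])

```text
clock: 17.15
position: [529.1, -103.9, 0.3]
ee_rot: [-0.565, 0.424, 0.567, 0.424]
contact_force: [-4.1, 2.4, 1.9]
gripper_width: 26.4
```

```bash
python3 see.py w15; python3 a.py w15.npz 219 221 229
```

```text
[ 5.291e+02 -1.039e+02  3.000e-01] stand 3.6 -111.0 17.2 F [-2.9  2.4  1.9] along y 3.158256789843965 26.497128449126194
312 [159, 160, 158, 159, 160, 160, 158, 160, 158, 159, 159, 159, 160, 159, 158, 160, 158, 159, 157, 157, 158, 159, 159, 160, 159, 158, 127, 60, 19, 16, 33, 83, 112, 116, 115, 115, 122, 136, 146, 151, 152, 151, 151, 153, 152, 152, 154, 152, 151, 152, 151, 152, 152, 151, 152]
330 [163, 161, 162, 162, 164, 162, 162, 164, 163, 163, 164, 162, 160, 162, 162, 161, 162, 163, 161, 163, 161, 162, 160, 161, 162, 163, 130, 61, 21, 13, 34, 84, 110, 110, 115, 119, 127, 138, 147, 150, 153, 152, 152, 153, 153, 153, 154, 151, 152, 152, 154, 151, 133, 109, 106]
370 [158, 158, 157, 159, 157, 128, 64, 22, 64, 130, 158, 160, 157, 159, 158, 159, 155, 155, 157, 157, 156, 158, 157, 156, 158, 157, 116, 36, 18, 20, 48, 87, 106, 108, 110, 115, 124, 134, 145, 149, 150, 151, 152, 154, 152, 152, 151, 152, 152, 150, 151, 151, 151, 151, 153]
mark -146.9 front bottom@24 -146.0 front top@36 -146.7
```

View pics/w15.png

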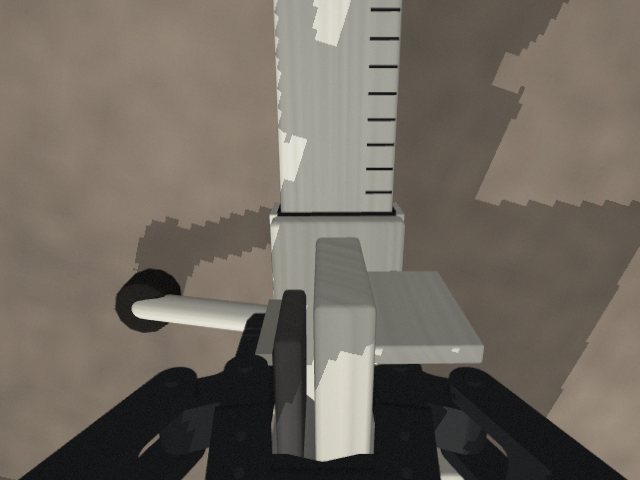

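Request:
arm_command(rows=[{"dx": 0, "dy": 0, "dz": 0, "wx": 0, "wy": 0, "wz": 0, "gripper": 1}, {"dx": 0, "dy": 0, "dz": 0, "wx": 0, "wy": 0, "wz": 0, "gripper": 1}, {"dx": 0, "dy": 0, "dz": 0, "wx": 0, "wy": 0, "wz": 0, "gripper": 1}, {"dx": 0, "dy": 0, "dz": 0, "wx": 0, "wy": 0, "wz": 0, "gripper": 1}, {"dx": 0, "dy": 0, "dz": 0, "wx": 0, "wy": 0, "wz": 0, "gripper": 1}, {"dx": 0, "dy": 0, "dz": 0, "wx": 0, "wy": 0, "wz": 0, "gripper": 1}, {"dx": 0, "dy": 0, "dz": 0, "wx": 0, "wy": 0, "wz": 0, "gripper": 1}, {"dx": 0, "dy": 0, "dz": 0, "wx": 0, "wy": 0, "wz": 0, "gripper": 1}])

```text
clock: 18.0
position: [529.0, -103.9, 0.3]
ee_rot: [-0.565, 0.424, 0.567, 0.424]
contact_force: [-3.5, 4.2, 0.5]
gripper_width: 26.8
```

```bash
python3 see.py w16; python3 a.py w16.npz 219 221 229|head -2
python3 - <<'E'
from h import *
c=dict(np.load("w16.npz"));crop(c,240,200,420,380,3.2,"pics/w16f.png")
c=cam("scene");crop(c,205,150,325,340,3.1,"pics/sc16.png")
E
```

```text
[ 5.291e+02 -1.039e+02  3.000e-01] stand 3.6 -111.0 18.05 F [-3.5  3.9  1.8] along y 4.686586961447593 26.66305089406726
312 [159, 161, 159, 159, 158, 159, 157, 157, 159, 159, 158, 159, 158, 158, 158, 159, 158, 159, 158, 160, 159, 159, 157, 158, 157, 158, 128, 63, 17, 20, 36, 86, 111, 114, 114, 116, 122, 134, 145, 152, 151, 153, 151, 151, 152, 154, 153, 151, 152, 152, 152, 150, 150, 150, 153]
330 [162, 161, 163, 162, 163, 162, 161, 162, 162, 163, 163, 163, 162, 162, 163, 161, 161, 162, 162, 162, 162, 163, 161, 159, 161, 162, 129, 63, 16, 21, 34, 85, 110, 109, 114, 118, 128, 138, 149, 153, 150, 152, 151, 153, 154, 152, 151, 152, 151, 152, 154, 153, 131, 108, 108]
```

View pics/w16f.png

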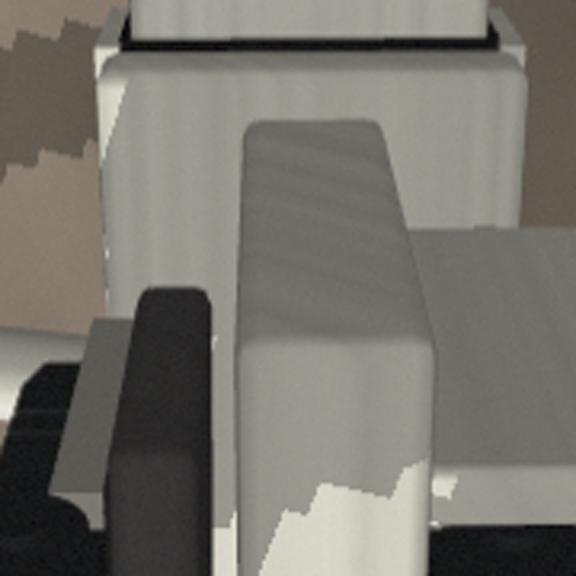

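View pics/sc16.png

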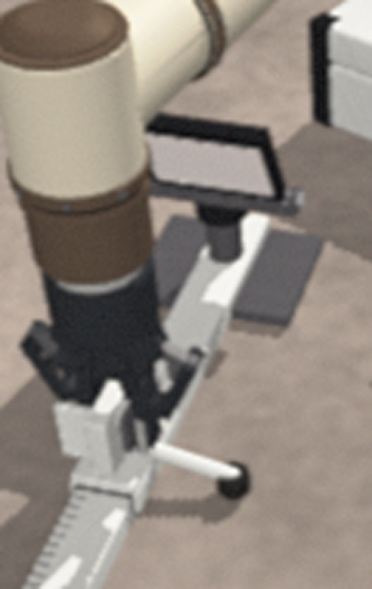

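```bash
python3 -c "
from bench import arm
print(arm.job_done())"
```

```text
the job is handed in; nothing more can be done
None
```

The job is handed in at about 18 s. The leg is at the line, with the lever squeezed shut and both still held in the gripper.

- **Lamp:** I pinched the panel's top edge, turned it square to the rail, leaned it forward and let go. After release, a fit to the wrist and scene pictures put the swivel at about -0.5° and the lean at about 24.5°. That fit left errors of up to 5 pixels at some corners. The last scene picture shows the panel unmoved since.
- **Leg:** With one finger in the channel I slid the leg to the mark. It briefly went about 1.3 mm past the line while the fingers were part closed on the lever, so I eased it back before the final squeeze. At the end the front edge covers nearly half of the 3 mm line, within about 0.3 mm of its centre. It stayed there for 0.8 s at a steady push of about 4 N.
- **Lever:** The blade looks parallel to the wall in the wrist picture. The opening reads 26.6 mm instead of 28; the gripper also read about 12.4 mm on the 14 mm panel.
- **Disagreements:** The fingertips stood about 40 mm behind the reported TCP, so my first pinch at the lamp closed on nothing. I measured the offset in two views and used it from then on. The wrist view and the fixed cameras also differed by about 2 mm across the rail at the leg, and by up to 6 mm at the lamp.
- **Bystanders:** I did not touch the pump, tray, hex key or tool case, and no force reading suggested contact with them.

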